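# Hang washed slide racks to dry and set the drying fan

### The job

Hang each washed slide rack that stands on the bench by its handle on the hook that already holds the rack of the same colour, in front of that rack and without knocking it off, so that both hang freely on the hook and have come to rest at the end. When all are hung, swivel the bench fan so that it points at the middle of the row of hooks and tilt its head down until it blows level, then last of all press the fan's green start button right down and let it go. Leave the reagent bottle, tip box and beaker standing where they are.

Things in the scene. Friction and masses are not known exactly. Their poses are not given: they have to be found in the camera images.
- wet_red: washed red slide rack on the bench; may be absent. Tray 40 (x) x 56 (y) x 42 mm high; above it a handle: two legs 5 mm thick with outer faces at y = +-28 mm carry a flat crossbar along y, 22 mm wide (x), underside 96 and top 104 mm up. The eye between tray and crossbar (46 wide, 54 high) is open through along x. Upright grip tab on the crossbar: 20 (x) x 14 (y) mm, 104 to 144 mm up. 120 g. Origin: centre of underside
- hung_red: the red slide rack already drying: hangs by its crossbar on one of the four hooks (which one varies), near the hook's root, its tray's x along the hook. Same shape as the washed racks. Origin: centre of underside, z up
- wet_yellow: washed yellow slide rack on the bench; may be absent. Same shape as the red one: tray 40 x 56 x 42 mm, crossbar along its y 96 to 104 mm up, grip tab 20 (x) x 14 (y) mm on top, 104 to 144 mm up; centre of mass about 21 mm up. Origin: centre of underside
- hung_yellow: the yellow slide rack already drying: hangs by its crossbar on one of the four hooks (which one varies), near the hook's root, its tray's x along the hook. Same shape as the washed racks. Origin: centre of underside, z up
- wet_blue: washed blue slide rack on the bench; may be absent. Same shape as the red one: tray 40 x 56 x 42 mm, crossbar along its y 96 to 104 mm up, grip tab 20 (x) x 14 (y) mm on top, 104 to 144 mm up; centre of mass about 21 mm up. Origin: centre of underside
- hung_blue: the blue slide rack already drying: hangs by its crossbar on one of the four hooks (which one varies), near the hook's root, its tray's x along the hook. Same shape as the washed racks. Origin: centre of underside, z up
- wet_green: washed green slide rack on the bench; may be absent. Same shape as the red one: tray 40 x 56 x 42 mm, crossbar along its y 96 to 104 mm up, grip tab 20 (x) x 14 (y) mm on top, 104 to 144 mm up; centre of mass about 21 mm up. Origin: centre of underside
- hung_green: the green slide rack already drying: hangs by its crossbar on one of the four hooks (which one varies), near the hook's root, its tray's x along the hook. Same shape as the washed racks. Origin: centre of underside, z up
- stand: steel drip stand, fixed. Origin: on the bench under the middle of its rail; y runs along the rail, -x points roughly to the robot, z up. Posts at y = +-184 mm, rail top 240 mm up. Four straight level hooks run from the rail (x = 0) to x = -135 mm, at y = -150, -50, +50 and +150 mm. Each has room for two racks, one in front of the other
- hook_tip (a point): end of the hook at stand y = +50 mm, at the level of its top face: 135 mm from the rail, 240 mm above the bench. Each hook is a flat bar 22 mm wide, 8 mm thick, ending in a white upturned tip 6 mm thick that rises 16 mm above the top face. A hanging rack's crossbar lies across the top face, its underside then 144 mm above the bench
- mid (a point): the fan's aim: point on the stand midway between the two middle hooks, in the middle of their length, 68 mm from the rail, 200 mm above the bench
- fan_foot (a point): the fan's foot, fixed: centre of the underside of its round base (110 mm across, 20 mm high), on the swivel axis. At swivel 0 the fan blows along this frame's x. A foot plate runs from it to the start button, 160 mm away midway between its -x and +y
- fan_head (a point): centre of the fan's head, on both the vertical swivel axis and the level tilt axis, 130 mm above the bench. The head is a white drum 110 mm across and 45 mm thick between the 68 mm-off-axis arms of a grey yoke; it blows along this frame's +x; y is the tilt axis
- fan_ball (a point): centre of the orange aiming ball, 22 mm across, on a thin stem above the back of the head: 55 mm behind (-x) and 100 mm above (+z) fan_head in the head's own frame. Taken by this ball the head can be swivelled and tilted together
- swivel (a joint): the fan's swivel angle about the vertical, rad, positive counter-clockwise seen from above, -0.3 to 2.6; stiff (about 0.1 N m), it stays where it is left
- tilt (a joint): the fan head's tilt, rad: 0 blows level, positive is tipped back so that it blows upward, -0.4 to 0.7; stiff (about 0.12 N m), it stays where it is left
- start (a joint): travel of the fan's green start button, m: 0 up, 0.006 fully down; about 4 N presses it right down, and it springs back
- start_top (a point): middle of the top of the green start button (28 mm across), which is pressed downward
- reagent: bystander: closed brown bottle, 60 mm across, 150 mm high; origin at the centre of its underside
- tipbox: bystander: magenta pipette-tip box 85 x 120 x 55 mm high; origin at the centre of its underside
- beaker: bystander: clear beaker, 70 mm across, 90 mm high; origin at the centre of its underside
There are look-alikes about, which are no part of the job. Leave any black look-alike of the wet_green alone.

How it is judged:
By the outcome, as a careful person would: the job done as asked, in the order asked, and still so for the second after the job is handed in, with the robot touching nothing.
Of wet_red, wet_yellow, wet_blue, wet_green only 3 to 4 are there at a start; the rules pass over those that are not, and their reading is None.
At some moment in a run one of wet_red, wet_yellow, wet_blue, wet_green may be knocked a few centimetres aside while the robot is not near it.
It also fails if it takes over 208 s, if anything falls off the work surface, if the arm or the gripper's body presses on something with over 40 N, if the wrist force passes 120 N, or if a joint passes its speed limit or range.

### The arm

A 6-joint arm with a two-finger parallel gripper is mounted at the origin on the work surface. World frame = base frame: x ahead of the robot, y to its left, z up, the work surface at z = 0. Lengths are in m, angles in rad, forces in N, time in s.
With the tool pointing down it reaches from about 0.25 to 0.725 m from the base axis. Payload 9.7 kg.
Tool frame: the origin (TCP) lies on the centre line of the jaws, within the pads' length; the fingertips stand 8 mm ahead of it and the grasp point (between the pads) lies 11 mm behind it; z points along the fingers, y is the line along which they close (so a half turn about z gives the same grasp; the last joint's range is limited). The gripper opens to 85 mm and grips with 20 to 120 N. Pads are 22 mm wide; open, the fingers measure 114 mm over their backs; the gripper's body (76 mm by 85 mm) begins 54 mm behind the grasp point. The pads swing forward as they close: fully open they stand 13 mm farther back than shut.
Start: joints at [-1.307, 0.087, 0.176, 1.66, 0, 1.571], TCP at [0.143, -0.531, 0.239] pointing down, gripper open.
Joint ranges: [-3.13, 3.13], [-0.85, 1.81], [-1.15, 1.24], [-2.2, 2.28], [-1.44, 1.52], [-3.14, 3.14]. Speed limits (rad/s): [2.22, 2.22, 2.57, 3.14, 3.14, 3.14].

### API

Orientations are given as a rotation vector (axis times angle).
In Python, from station import state, optics, r gives the robot as it stands.
- The arm moves only by the tool carry_out, never from a script. Its arguments are lists of equal length, an entry for each row: "translation": the shift along the tool's x, y, z in cm, a list of three; "angular": the turn, a rotation vector about the tool's x, y, z in rad, a list of three; "gripper": the closure, from 0 (fully open) to 1 (shut). A call has exactly 10 rows; each row is the pose to reach, as a shift and turn from the pose commanded when the call began, along the tool's axes at that moment; what a row does not reach only later rows make up. A row lasts 1/10 s, in which the tool goes at most 50 mm and 8.59 degrees, less where a joint would pass 70% of its speed; a pose out of reach is approached as far as the arm can. A call with a gripper value outside its range is refused whole. The fingers move at their own pace and stop on an object; "grip_force" is the grip in N (left out, the last holds). Time passes only in rows, so rows that repeat a pose let the fingers close, or fill a call up. It gives the time, the measured TCP pose, the force, the opening and the grip force at its end, in the units of the state.
- state(): the state, without advancing time (a new reading comes with each control period).
- optics.snapshot(name): name is "scene" or "top"; returns a dict with "frame" (400x640x3 uint8, red, green, blue), "fx", "fy", "cx", "cy" (pixels), "pose" (4x4, takes a point from camera to world coordinates). Camera axes: x right, y up, looking along -z (the intrinsics and any distortion apply to the point x, -y, -z); pixel columns grow to the right and rows downward; lengths in m; the calibration is good to about 2 mm. A picture is of the moment at which its call begins. There is no depth.
- r.sign_off(): hands the job in; it is judged then, once.
The state is a dict: "t": time; "joint_positions": joint angles; "joint_vel": joint speeds; "joint_efforts": joint torques, N m; "tool_pos": TCP position; "tcp_rot": TCP orientation; "wrist_force": force on the tool from outside, world axes, zero at the start; "torque": the same for the moment, N m; "width": finger opening in m; "grip_force": force on a finger pad.
Only numpy, scipy, OpenCV 4.12 (cv2) and the standard library are available. Lean on these libraries where they do the work, as an engineer would, in place of code of your own. Each camera call takes 0.05 s, during which the arm holds its last target. There are 200 camera calls.

## Working session

There is one attempt and no reset: what is moved stays moved. The work goes in short steps, Python scripts to look and compute and a tool call to move; the robot and the scene stay as the last step left them, time stands still between calls to the robot, and variables do not carry over. Pictures are saved under pics/ and viewed, at most 16 in all, crops included, and the job is handed in when it is done.

Besides the shell and the picture viewer there is one more tool, called after "Emit:" by a JSON object that holds its "name" and its "arguments", one argument or row to a line. carry_out: Moves the arm, as the interface text tells. Its arguments: {"type":"object","properties":{"translation":{"type":"array"},"angular":{"type":"array"},"gripper":{"type":"array"},"grip_force":{"type":"number"}},"required":["translation","angular","gripper"]}

```bash
ls; mkdir -p pics
python3 - <<'E'
from station import state, optics, r
import cv2
for n in("scene","top"):
    d=optics.snapshot(n); cv2.imwrite(f"pics/{n}0.png",cv2.resize(d["frame"][:,:,::-1],(800,500),interpolation=cv2.INTER_CUBIC))
    print(n,{k:v for k,v in d.items() if k!="frame"})
print(state())
E
```

```text
pics
scene {'fx': 497.9933238702697, 'fy': 497.9933238702697, 'cx': 312.35487564122184, 'cy': 202.88870139319545, 'pose': array([[ 0.46703265, -0.59120301,  0.65754049,  1.47826864],
       [ 0.8842286 ,  0.30846603, -0.35069716, -0.4952798 ],
       [ 0.00450432,  0.74520313,  0.66682232,  1.1664959 ],
       [ 0.        ,  0.        ,  0.        ,  1.        ]])}
top {'fx': 407.8023425905691, 'fy': 407.8023425905691, 'cx': 312.3889246805494, 'cy': 200.52654669299056, 'pose': array([[ 0.01703254,  0.99902933, -0.04062384,  0.44682408],
       [-0.99950657,  0.01594011, -0.02706535,  0.01050993],
       [-0.02639153,  0.04106479,  0.99880787,  1.33256264],
       [ 0.        ,  0.        ,  0.        ,  1.        ]])}
{'t': 0.1, 'joint_positions': array([-1.30696522e+00,  8.74178073e-02,  1.75222821e-01,  1.65978305e+00,
        1.91542916e-07,  1.57077279e+00]), 'joint_vel': array([-0.00058476,  0.00034372,  0.00254429, -0.00075492, -0.00131581,
        0.00027174]), 'joint_efforts': array([ 9.94629918e-04, -5.21562445e+01,  4.65652728e+01,  1.59850088e-02,
        1.18945101e-05,  1.23980851e-05]), 'tool_pos': array([ 0.14338144, -0.53079057,  0.2386518 ]), 'tcp_rot': array([-3.11313156e+00, -4.13106582e-01,  2.43743811e-04]), 'wrist_force': array([ 0.4124202 , -0.09614745,  0.16822432]), 'torque': array([ 0.01941203, -0.08090399, -0.00873787]), 'grip_force': 0.0, 'width': 0.08505055920958896}
```

View pics/scene0.png

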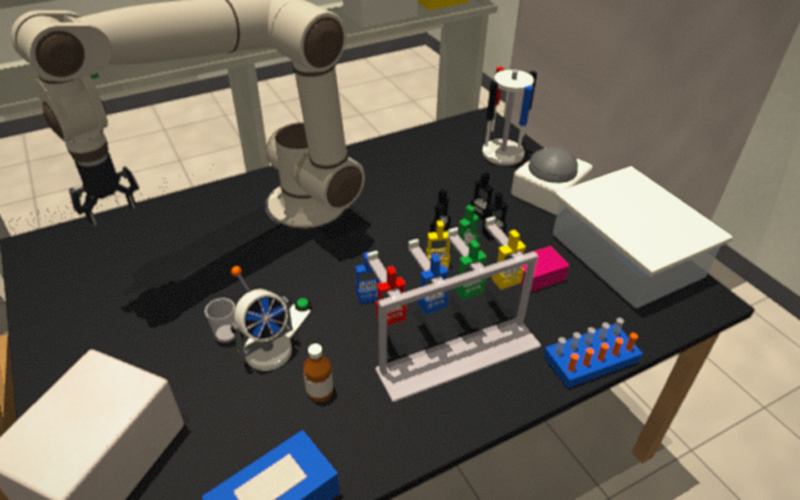

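View pics/top0.png

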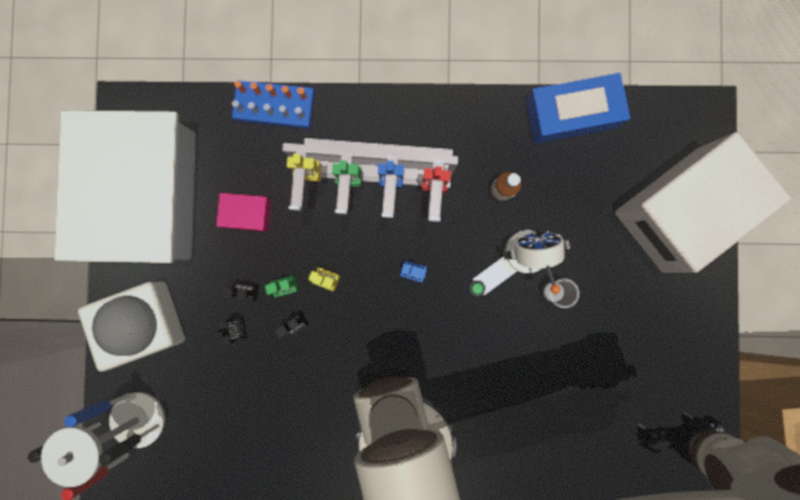

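The top view shows wet blue at (413,271), wet yellow at (323,278) and wet green at (281,287), with black look-alikes beside green. There is no wet red. The hooks, left to right, hold yellow, green, blue and red. The fan is at (535,250), with its button at (477,288) and ball at (555,290). I'll enlarge crops next.

```bash
cat > h.py <<'E'
from station import state, optics, r
import cv2, numpy as np
from scipy.spatial.transform import Rotation as R
def snap(n): return optics.snapshot(n)
def crop(d,x0,y0,w,h,s,name): cv2.imwrite(f"pics/{name}.png",cv2.resize(d["frame"][y0:y0+h,x0:x0+w,::-1],(w*s,h*s),interpolation=cv2.INTER_CUBIC))
def ray(d,u,v):
    c=np.array([(u-d["cx"])/d["fx"],-(v-d["cy"])/d["fy"],-1]); return d["pose"][:3,3],d["pose"][:3,:3]@c
def at(d,u,v,z):
    o,k=ray(d,u,v); return (o+k*(z-o[2])/k[2])[:2]
def proj(d,p):
    q=d["pose"][:3,:3].T@(np.array(p)-d["pose"][:3,3]); return np.array([d["cx"]-d["fx"]*q[0]/q[2],d["cy"]+d["fy"]*q[1]/q[2]])
def tool(p):  # world target -> shift in tool axes cm, from the measured pose
    s=state(); return R.from_rotvec(s["tcp_rot"]).inv().apply(np.array(p)-s["tool_pos"])*100
E
python3 - <<'E'
from h import *
d=snap("top")
crop(d,170,195,200,90,4,"wet"); crop(d,220,105,150,75,5,"hooks"); crop(d,365,125,110,130,4,"fan")
E
```

```text
(no output)
```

View pics/wet.png

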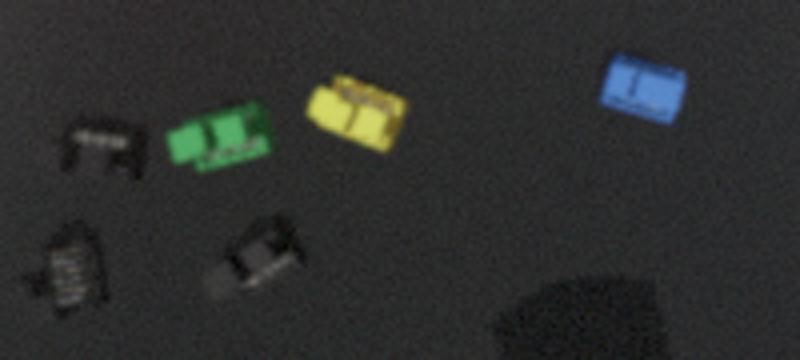

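View pics/hooks.png

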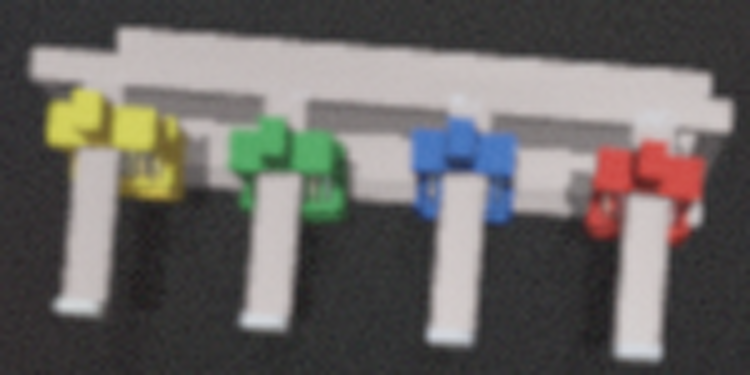

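View pics/fan.png

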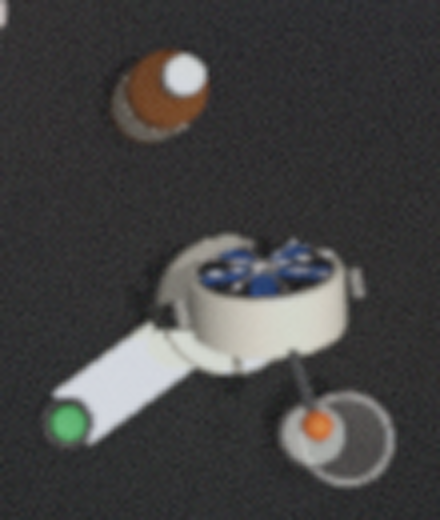

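The wet crop has green near (220,135), yellow near (358,115) and blue near (645,88). The four white tips are at (78,306), (264,322), (451,338) and (638,351) in the hooks crop. In the fan crop the button is at (68,423) and the ball at (318,426). Next I'll fit rack silhouettes to colour masks.

```bash
cat > fit.py <<'E'
from h import *
from scipy.optimize import least_squares, minimize
def box(x0,x1,y0,y1,z0,z1): return np.array([[x,y,z] for x in(x0,x1) for y in(y0,y1) for z in(z0,z1)])/1000
RACK=[box(-20,20,-28,28,0,42),box(-11,11,-28,-23,42,96),box(-11,11,23,28,42,96),box(-11,11,-28,28,96,104),box(-10,10,-7,7,104,144)]
S=4
def sil(d,p,shape,z=0.):
    m=np.zeros((S*400,S*640),np.uint8); c,s=np.cos(p[2]),np.sin(p[2])
    for b in RACK:
        w=np.c_[c*b[:,0]-s*b[:,1]+p[0],s*b[:,0]+c*b[:,1]+p[1],b[:,2]+z]
        q=np.array([proj(d,a) for a in w])*S+S/2
        cv2.fillConvexPoly(m,cv2.convexHull(q.astype(np.float32)).round().astype(np.int32),255)
    return cv2.resize(m,(640,400),interpolation=cv2.INTER_AREA)/255.
HUE={"yellow":(22,38),"green":(45,85),"blue":(98,125),"red":(170,8)}
def mask(d,col,c,rad=28):
    hsv=cv2.cvtColor(d["frame"],cv2.COLOR_RGB2HSV); a,b=HUE[col]; h=hsv[...,0]
    k=((h>=a)&(h<=b)) if a<b else ((h>=a)|(h<=b))
    m=(k&(hsv[...,1]>100)&(hsv[...,2]>55)).astype(float)
    yy,xx=np.mgrid[:400,:640]; m[np.hypot(xx-c[0],yy-c[1])>rad]=0; return m
def fit(d,col,c,z=0.):
    m=mask(d,col,c); v,u=np.nonzero(m); p0=at(d,u.mean(),v.mean(),z+.06); mb=cv2.GaussianBlur(m,(0,0),.7)
    f=lambda p:np.abs(cv2.GaussianBlur(sil(d,[p[0]/100,p[1]/100,p[2]],None,z),(0,0),.7)-mb).sum()
    best=min((minimize(f,[p0[0]*100,p0[1]*100,a],method="Nelder-Mead",options=dict(initial_simplex=np.array([p0[0]*100,p0[1]*100,a])+np.array([[0,0,0],[1,0,0],[0,1,0],[0,0,.3]]),xatol=.02,fatol=.2)) for a in np.arange(-1.4,1.5,.55)),key=lambda o:o.fun)
    return np.array([best.x[0]/100,best.x[1]/100,best.x[2]]),best.fun,m.sum()
E
python3 - <<'E'
from fit import *
d=snap("top"); 
for col,c in dict(green=(225,229),yellow=(259,223),blue=(331,217)).items(): print("wet",col,fit(d,col,c))
tips=np.array([at(d,220+a/5,105+b/5,.254) for a,b in((78,306),(264,322),(451,338),(638,351))]); print(tips)
def st(p): c,s=np.cos(p[2]),np.sin(p[2]); return np.array([[c*-.132-s*y+p[0],s*-.132+c*y+p[1]] for y in(.15,.05,-.05,-.15)])
o=least_squares(lambda p:(st(p)-tips).ravel(),[.7,.0,0]); print("stand",o.x,o.fun.round(4))
for col,c in dict(yellow=(243,131),green=(277,137),blue=(312,139),red=(350,142)).items():
    m=mask(d,col,c,16); v,u=np.nonzero(m); p=at(d,u.mean(),np.percentile(v,1),.288)
    k,s=np.cos(o.x[2]),np.sin(o.x[2]); e=p-o.x[:2]; print(col,"tab far edge in stand",k*e[0]+s*e[1],-s*e[0]+k*e[1])
print("button",at(d,365+68/4,125+423/4,.03), "ball",[at(d,365+318/4,125+426/4,z) for z in(.18,.2)])
s=snap("scene"); crop(s,150,200,130,110,6,"scfan")
np.save("stand.npy",o.x)
E
```

```text
wet green (array([0.40542448, 0.31957464, 0.27365798]), np.float64(49.06721659914601), np.float64(285.0))
wet yellow (array([ 0.42585049,  0.21452279, -0.36022286]), np.float64(46.29348830743389), np.float64(329.0))
wet blue (array([ 0.45013346, -0.01066516, -0.29792802]), np.float64(50.67513439410948), np.float64(293.0))
[[ 0.57915234  0.24641018]
 [ 0.57196218  0.14660517]
 [ 0.56481895  0.04681593]
 [ 0.55930934 -0.05240364]]
stand [ 0.70051608  0.0880426  -0.06682483] [-0.0003  0.0001  0.0002  0.0001  0.0007  0.0002 -0.0005 -0.0004]
yellow tab far edge in stand -0.022021164890803024 0.13268584704010541
green tab far edge in stand -0.030223888442476556 0.04092529429860239
blue tab far edge in stand -0.0230947618524361 -0.048822993968520495
red tab far edge in stand -0.0289081683063349 -0.140936728016355
button [ 0.40733418 -0.17681906] ball [array([ 0.412906  , -0.32932892]), array([ 0.41349457, -0.32343182])]
```

View pics/scfan.png

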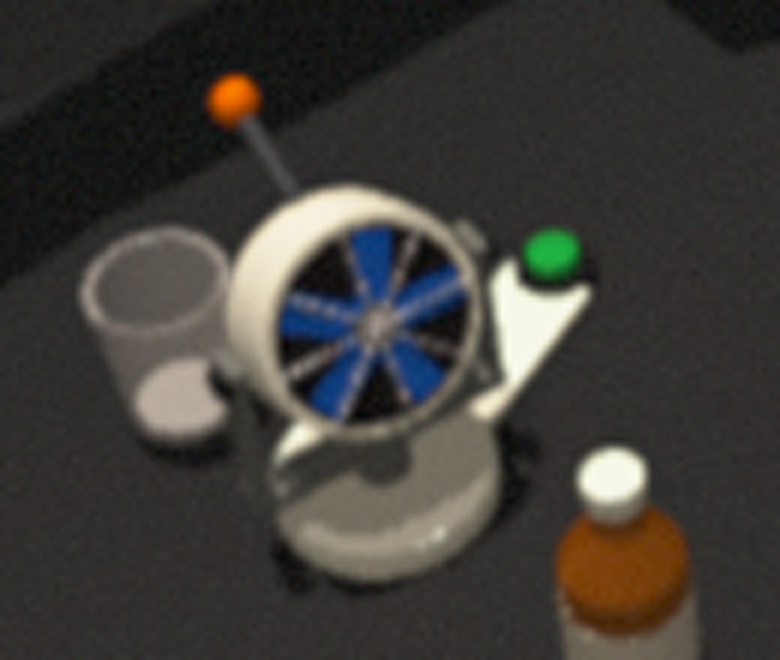

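The ball is at (234,101) and the button at (553,250) in this crop. The fan is tipped back and its ball stem leans over the beaker. Blue goes first.

```bash
cat >> h.py <<'E'
def go(*pts):  # pts (x,y,z,a): cumulative shifts/turns from the pose at the start
    s=state(); M=R.from_rotvec(s["tcp_rot"])
    for x,y,z,a in pts:
        T=min((R.from_rotvec([0,0,b])*R.from_rotvec([np.pi,0,0]) for b in(a,a+np.pi)),key=lambda t:(M.inv()*t).magnitude())
        print(tool([x,y,z]).round(2).tolist(),(M.inv()*T).as_rotvec().round(3).tolist())
E
python3 -c "
from h import *
go((.143,-.531,.38,.264),(.45,-.011,.38,-.298),(.45,-.011,.18,-.298),(.45,-.011,.12,-.298))"
```

```text
[-0.04, -0.01, -14.11] [-0.001, -0.0, -0.0]
[43.16, -42.2, -14.08] [-0.001, 0.0, 0.562]
[43.15, -42.19, 5.92] [-0.001, 0.0, 0.562]
[43.15, -42.19, 11.92] [-0.001, 0.0, 0.562]
```

Emit:
{"name": "carry_out", "arguments": {
  "translation": [
    [0,0,-5],
    [0,0,-10],
    [2,-2,-14],
    [5,-5,-14],
    [8,-8,-14],
    [11,-11,-14],
    [14,-14,-14],
    [17,-17,-14],
    [20,-20,-14],
    [23,-23,-14]
  ],
  "angular": [
    [0,0,0],
    [0,0,0],
    [0,0,0],
    [0,0,0.1],
    [0,0,0.2],
    [0,0,0.3],
    [0,0,0.4],
    [0,0,0.5],
    [0,0,0.56],
    [0,0,0.56]
  ],
  "gripper": [0.3,0.3,0.3,0.3,0.3,0.3,0.3,0.3,0.3,0.3],
  "grip_force": 50
}}

```text
t: 1.25
tool_pos: [0.3058, -0.2474, 0.3794]
tcp_rot: [3.106, -0.468, 0.001]
wrist_force: [0.5, -0.0, 0.5]
width: 0.0599
grip_force: 0.0
```

```bash
python3 -c "
from fit import *
print(state()['tool_pos'],state()['width'])
d=snap('top');print(fit(d,'blue',(331,217)))
go((.45,-.011,.32,-.298),(.45,-.011,.17,-.298),(.45,-.011,.12,-.298))"
```

```text
[ 0.30584392 -0.247372    0.37936873] 0.05985819097939671
(array([ 0.44967995, -0.01218828, -0.21387518]), np.float64(47.94126304655335), np.float64(291.0))
[6.85, -26.34, 6.04] [-0.002, -0.001, 0.004]
[6.83, -26.31, 21.04] [-0.002, -0.001, 0.004]
[6.82, -26.3, 26.04] [-0.002, -0.001, 0.004]
```

Emit:
{"name": "carry_out", "arguments": {
  "translation": [
    [1.5,-4.5,2],
    [3,-9,4],
    [4.5,-13.5,6],
    [6,-18,6],
    [6.8,-22,6],
    [6.8,-26.3,6],
    [6.8,-26.3,10],
    [6.8,-26.3,14],
    [6.8,-26.3,18],
    [6.8,-26.3,21]
  ],
  "angular": [
    [0,0,0],
    [0,0,0],
    [0,0,0],
    [0,0,0],
    [0,0,-0.02],
    [0,0,-0.04],
    [0,0,-0.04],
    [0,0,-0.04],
    [0,0,-0.04],
    [0,0,-0.04]
  ],
  "gripper": [0.3,0.3,0.3,0.3,0.3,0.3,0.3,0.3,0.3,0.3]
}}

```text
t: 2.3
tool_pos: [0.4325, -0.0848, 0.1947]
tcp_rot: [-3.097, 0.327, -0.004]
wrist_force: [0.6, -0.1, 0.4]
width: 0.0598
grip_force: 0.0
```

```bash
python3 -c "
from fit import *
print(state()['tool_pos'],state()['width'])
d=snap('scene'); u=proj(d,[.45,-.011,.1]);print(u); crop(d,int(u[0])-50,int(u[1])-50,100,80,7,'g1')"
```

```text
[ 0.43252964 -0.08484223  0.19474713] 0.05978435805503168
[294.18141904 214.86793195]
```

View pics/g1.png

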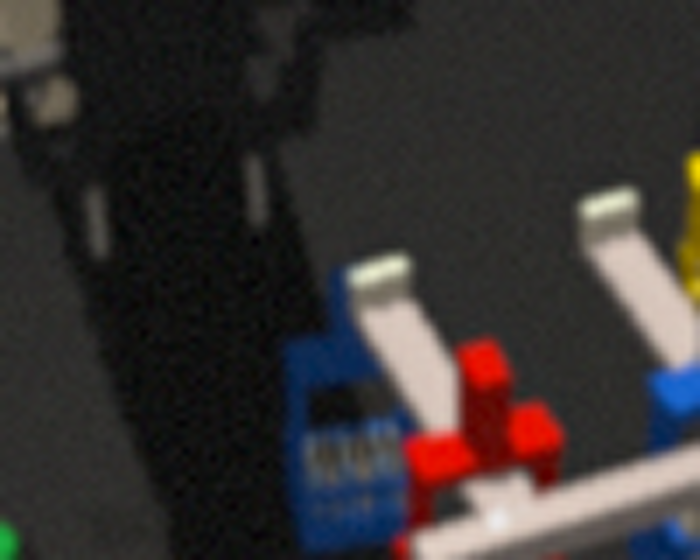

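The picture shows the open fingers (at (95,220) and (258,190)) still short of blue's tab (345,300), because the move was speed-limited. I'll finish the approach.

```bash
python3 -c "
from h import *
go((.45,-.0115,.185,-.26),(.45,-.0115,.12,-.26))"
```

```text
[0.36, -7.52, 0.65] [-0.028, 0.008, 0.05]
[0.4, -7.34, 7.15] [-0.028, 0.008, 0.05]
```

Emit:
{"name": "carry_out", "arguments": {
  "translation": [
    [0.1,-2,0],
    [0.2,-4,0],
    [0.3,-6,0.3],
    [0.4,-7.5,0.6],
    [0.4,-7.5,0.6],
    [0.4,-7.5,0.6],
    [0.4,-7.5,0.6],
    [0.4,-7.5,0.6],
    [0.4,-7.5,0.6],
    [0.4,-7.5,0.6]
  ],
  "angular": [
    [-0.028,0.008,0.05],
    [-0.028,0.008,0.05],
    [-0.028,0.008,0.05],
    [-0.028,0.008,0.05],
    [-0.028,0.008,0.05],
    [-0.028,0.008,0.05],
    [-0.028,0.008,0.05],
    [-0.028,0.008,0.05],
    [-0.028,0.008,0.05],
    [-0.028,0.008,0.05]
  ],
  "gripper": [0.3,0.3,0.3,0.3,0.3,0.3,0.3,0.3,0.3,0.3]
}}

```text
t: 3.35
tool_pos: [0.4391, -0.0778, 0.192]
tcp_rot: [-3.09, 0.306, -0.014]
wrist_force: [-0.3, -0.8, -0.1]
width: 0.0598
grip_force: 0.0
```

```bash
python3 -c "
from h import *
print(state()['tool_pos'])
go((.45,-.0115,.185,-.26),(.45,-.0115,.12,-.26))"
```

```text
[ 0.43908271 -0.07779533  0.19201334]
[-0.23, -6.68, 0.95] [-0.037, -0.004, 0.063]
[-0.27, -6.44, 7.44] [-0.037, -0.004, 0.063]
```

```bash
python3 -c "
from h import *
print({k:(np.round(v,3).tolist() if hasattr(v,'shape') else v) for k,v in state().items()})"
```

```text
{'t': 3.35, 'joint_positions': [-0.198, -0.18, -0.173, 1.572, 0.037, 3.141], 'joint_vel': [-0.001, 0.0, 0.001, -0.001, 0.001, -0.001], 'joint_efforts': [0.013, -35.639, 47.005, -0.059, 0.121, -0.0], 'tool_pos': [0.439, -0.078, 0.192], 'tcp_rot': [-3.09, 0.306, -0.014], 'wrist_force': [-0.303, -0.815, -0.118], 'torque': [0.005, -0.001, 0.028], 'grip_force': 0.0, 'width': 0.05982487920788426}
```

Joint 6 is at its limit (q6 = 3.14), so I'll turn the tool half a turn back and make the helper account for it.

```bash
cat >> h.py <<'E'
def go(*pts):
    s=state(); M=R.from_rotvec(s["tcp_rot"]); q=s["joint_positions"]
    for x,y,z,a in pts:
        T=R.from_rotvec([0,0,a])*R.from_rotvec([np.pi,0,0])
        q6=(np.arctan2(y,x)-a+np.pi/2)%np.pi-np.pi/2   # half-turn choice nearest 0
        a_now=q[0]-q[5]; a_t=np.arctan2(y,x)-q6
        print(tool([x,y,z]).round(2).tolist(),"turn z",round(a_now-a_t,3),"tilt",[round(t,3) for t in M.inv().apply(np.cross(M.apply([0,0,1]),[0,0,-1]))[:2]],"q6",round(q6,2))
E
python3 -c "
from h import *
go((.45,-.0115,.20,-.26))"
```

```text
[-0.23, -6.74, -0.55] turn z -3.079 tilt [np.float64(-0.037), np.float64(-0.006)] q6 0.23
```

Emit:
{"name": "carry_out", "arguments": {
  "translation": [
    [0,0,-0.5],
    [0,0,-0.5],
    [0,-1,-0.5],
    [0,-2,-0.5],
    [0,-3,-0.5],
    [0,-4,-0.5],
    [0,-5,-0.5],
    [-0.2,-6,-0.5],
    [-0.2,-6.7,-0.5],
    [-0.2,-6.7,-0.5]
  ],
  "angular": [
    [0,0,-0.14],
    [0,0,-0.28],
    [0,0,-0.42],
    [0,0,-0.56],
    [0,0,-0.7],
    [0,0,-0.84],
    [0,0,-0.98],
    [0,0,-1.12],
    [0,0,-1.26],
    [0,0,-1.4]
  ],
  "gripper": [0.3,0.3,0.3,0.3,0.3,0.3,0.3,0.3,0.3,0.3]
}}

```text
t: 4.35
tool_pos: [0.4503, -0.0112, 0.1995]
tcp_rot: [-2.566, -1.773, -0.048]
wrist_force: [-0.4, -0.0, -0.9]
width: 0.06
grip_force: 0.0
```

Emit:
{"name": "carry_out", "arguments": {
  "translation": [
    [0,0,0],
    [0,0,0],
    [0,0,0],
    [0,0,0],
    [0,0,0],
    [0,0,0],
    [0,0,0],
    [0,0,0],
    [0,0,0],
    [0,0,0]
  ],
  "angular": [
    [0,0,-0.14],
    [0,0,-0.28],
    [0,0,-0.42],
    [0,0,-0.56],
    [0,0,-0.7],
    [0,0,-0.84],
    [0,0,-0.98],
    [0,0,-1.12],
    [0,0,-1.26],
    [0,0,-1.4]
  ],
  "gripper": [0.3,0.3,0.3,0.3,0.3,0.3,0.3,0.3,0.3,0.3]
}}

```text
t: 5.35
tool_pos: [0.4502, -0.0119, 0.1995]
tcp_rot: [0.827, 3.027, 0.059]
wrist_force: [0.2, -0.5, 0.3]
width: 0.0598
grip_force: 0.0
```

```bash
python3 -c "
from h import *
print(state()['tool_pos'])
go((.45,-.0115,.17,-.26),(.45,-.0115,.12,-.26))"
```

```text
[ 0.45017668 -0.0119318   0.19949901]
[0.02, -0.08, 2.95] turn z -0.273 tilt [np.float64(0.037), np.float64(-0.007)] q6 0.23
[-0.02, -0.27, 7.95] turn z -0.273 tilt [np.float64(0.037), np.float64(-0.007)] q6 0.23
```

Emit:
{"name": "carry_out", "arguments": {
  "translation": [
    [0,0,0],
    [0,0,0.5],
    [0,0,1.5],
    [0,-0.1,3],
    [0,-0.2,5],
    [0,-0.25,7],
    [0,-0.27,7.95],
    [0,-0.27,7.95],
    [0,-0.27,7.95],
    [0,-0.27,7.95]
  ],
  "angular": [
    [0.038,-0.002,-0.13],
    [0.038,-0.002,-0.273],
    [0.038,-0.002,-0.273],
    [0.038,-0.002,-0.273],
    [0.038,-0.002,-0.273],
    [0.038,-0.002,-0.273],
    [0.038,-0.002,-0.273],
    [0.038,-0.002,-0.273],
    [0.038,-0.002,-0.273],
    [0.038,-0.002,-0.273]
  ],
  "gripper": [0.3,0.3,0.3,0.3,0.3,0.3,0.3,0.3,0.8,1]
}}

```text
t: 6.35
tool_pos: [0.4503, -0.0114, 0.1209]
tcp_rot: [0.418, 3.112, -0.0]
wrist_force: [-0.0, 0.3, 0.3]
width: 0.0316
grip_force: 0.0
```

Emit:
{"name": "carry_out", "arguments": {
  "translation": [
    [0,0,0],
    [0,0,0],
    [0,0,0],
    [0,0,0],
    [0,0,0],
    [0,0,-1],
    [0,0,-3],
    [0,0,-5],
    [0,0,-7],
    [0,0,-9]
  ],
  "angular": [
    [0,0,0],
    [0,0,0],
    [0,0,0],
    [0,0,0],
    [0,0,0],
    [0,0,0],
    [0,0,0],
    [0,0,0],
    [0,0,0],
    [0,0,0]
  ],
  "gripper": [1,1,1,1,1,1,1,1,1,1]
}}

```text
t: 7.35
tool_pos: [0.4496, -0.0112, 0.211]
tcp_rot: [-0.416, -3.113, -0.0]
wrist_force: [0.3, 0.2, -1.8]
width: 0.0132
grip_force: 48.8
```

```bash
cat >> h.py <<'E'
def sw(x,y):  # stand -> world
    p=np.load("stand.npy"); c,s=np.cos(p[2]),np.sin(p[2]); return p[0]+c*x-s*y,p[1]+s*x+c*y
def hook(y,xs=-.1):
    A=p=-.067
    go((*sw(-.20,y),.30,A),(*sw(xs,y),.30,A),(*sw(xs,y),.262,A))
E
python3 -c "
from h import *
print(state()['tool_pos'],state()['width'],state()['grip_force'])
hook(-.05)"
```

```text
[ 0.44963647 -0.01124385  0.21101747] 0.013229421891171267 48.75489950180054
[-2.98, 7.32, -8.9] turn z -0.199 tilt [np.float64(-0.0), np.float64(-0.001)] q6 0.17
[-12.78, 9.29, -8.91] turn z -0.199 tilt [np.float64(-0.0), np.float64(-0.001)] q6 0.14
[-12.78, 9.29, -5.11] turn z -0.199 tilt [np.float64(-0.0), np.float64(-0.001)] q6 0.14
```

Emit:
{"name": "carry_out", "arguments": {
  "translation": [
    [0,0,-2],
    [0,0,-4],
    [0,1,-6],
    [-1,3,-8],
    [-2,5,-8.5],
    [-3,7.3,-8.5],
    [-3,7.3,-8.5],
    [-3,7.3,-8.5],
    [-4,7.5,-8.5],
    [-5,7.7,-8.5]
  ],
  "angular": [
    [0,0,0],
    [0,0,0],
    [0,0,-0.05],
    [0,0,-0.1],
    [0,0,-0.15],
    [0,0,-0.2],
    [0,0,-0.2],
    [0,0,-0.2],
    [0,0,-0.2],
    [0,0,-0.2]
  ],
  "gripper": [1,1,1,1,1,1,1,1,1,1]
}}

```text
t: 8.35
tool_pos: [0.5187, 0.0492, 0.2953]
tcp_rot: [0.105, 3.139, -0.0]
wrist_force: [0.7, -0.0, -0.8]
width: 0.0132
grip_force: 49.1
```

```bash
python3 -c "
from h import *
print(state()['tool_pos'],state()['width'],state()['grip_force'],state()['wrist_force'])
hook(-.05)
d=snap('scene'); u=proj(d,[.54,.047,.22]);a=d['frame'];crop(d,int(u[0])-50,int(u[1])-45,100,80,7,'ins1')"
```

```text
[0.51873667 0.04923588 0.29531788] 0.013188968447887146 49.09868538379669 [ 0.71671462 -0.00232504 -0.81413604]
[2.12, 0.09, -0.47] turn z 0.0 tilt [np.float64(-0.0), np.float64(0.0)] q6 0.17
[-7.88, 0.09, -0.46] turn z 0.0 tilt [np.float64(-0.0), np.float64(0.0)] q6 0.14
[-7.88, 0.09, 3.34] turn z 0.0 tilt [np.float64(-0.0), np.float64(0.0)] q6 0.14
```

View pics/ins1.png

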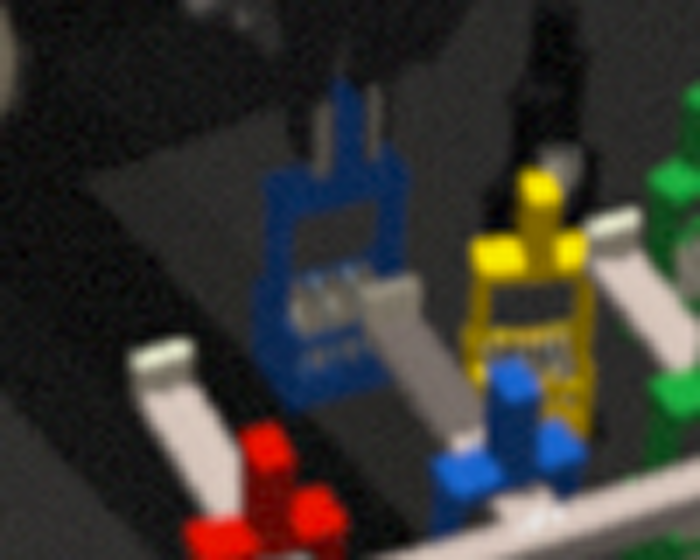

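Blue's eye centre (335,235) lines up with where the hook tip (390,290) runs when extended, so I'll insert and lower.

Emit:
{"name": "carry_out", "arguments": {
  "translation": [
    [-1,0.1,0],
    [-2,0.1,0],
    [-3,0.1,0],
    [-4,0.1,0],
    [-5,0.1,0],
    [-6,0.1,0],
    [-7,0.1,0],
    [-7.9,0.1,0],
    [-7.9,0.1,0],
    [-7.9,0.1,0]
  ],
  "angular": [
    [0,0,0],
    [0,0,0],
    [0,0,0],
    [0,0,0],
    [0,0,0],
    [0,0,0],
    [0,0,0],
    [0,0,0],
    [0,0,0],
    [0,0,0]
  ],
  "gripper": [1,1,1,1,1,1,1,1,1,1]
}}

```text
t: 9.4
tool_pos: [0.5973, 0.0456, 0.2947]
tcp_rot: [-0.103, -3.139, 0.0]
wrist_force: [0.4, -0.4, -1.3]
width: 0.0133
grip_force: 49.2
```

Emit:
{"name": "carry_out", "arguments": {
  "translation": [
    [0,0,0.5],
    [0,0,1],
    [0,0,1.5],
    [0,0,2],
    [0,0,2.4],
    [0,0,2.7],
    [0,0,2.9],
    [0,0,2.9],
    [0,0,2.9],
    [0,0,2.9]
  ],
  "angular": [
    [0,0,0],
    [0,0,0],
    [0,0,0],
    [0,0,0],
    [0,0,0],
    [0,0,0],
    [0,0,0],
    [0,0,0],
    [0,0,0],
    [0,0,0]
  ],
  "gripper": [1,1,1,1,1,1,1,1,1,1]
}}

```text
t: 10.4
tool_pos: [0.5973, 0.0456, 0.2661]
tcp_rot: [0.103, 3.14, -0.0]
wrist_force: [0.6, 0.0, -1.2]
width: 0.0134
grip_force: 49.2
```

```bash
python3 -c "
from h import *
print(state()['tool_pos'],state()['width'],state()['grip_force'],state()['wrist_force'])
d=snap('scene'); u=proj(d,[.59,.047,.22]);a=d['frame'];crop(d,int(u[0])-50,int(u[1])-45,100,80,7,'ins2')"
```

```text
[0.59732178 0.04556767 0.26610753] 0.013401371996498579 49.15107786655426 [ 0.56682237  0.03809811 -1.20265979]
```

View pics/ins2.png

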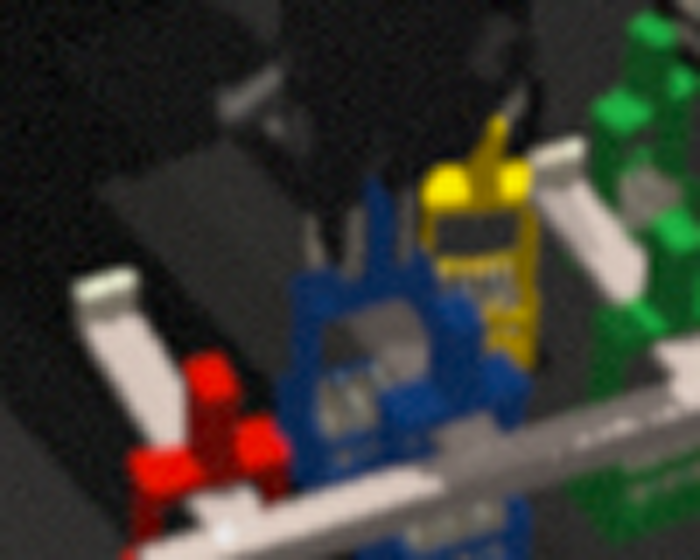

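Blue hangs around the hook with its crossbar just above the bar, in front of the hung blue rack. I'll lower a little, release and rise.

Emit:
{"name": "carry_out", "arguments": {
  "translation": [
    [0,0,0.1],
    [0,0,0.15],
    [0,0,0.15],
    [0,0,0.15],
    [0,0,0.15],
    [0,0,0.15],
    [0,0,0.15],
    [0,0,0.15],
    [0,0,0.15],
    [0,0,0.15]
  ],
  "angular": [
    [0,0,0],
    [0,0,0],
    [0,0,0],
    [0,0,0],
    [0,0,0],
    [0,0,0],
    [0,0,0],
    [0,0,0],
    [0,0,0],
    [0,0,0]
  ],
  "gripper": [1,1,0.65,0.6,0.55,0.55,0.55,0.55,0.55,0.55]
}}

```text
t: 11.45
tool_pos: [0.5973, 0.0456, 0.2644]
tcp_rot: [-0.104, -3.14, 0.0]
wrist_force: [0.0, -0.7, -0.3]
width: 0.0386
grip_force: 0.0
```

Emit:
{"name": "carry_out", "arguments": {
  "translation": [
    [0,0,-0.5],
    [0,0,-1.5],
    [0,0,-3],
    [0,0,-5],
    [0,0,-7],
    [0,0,-9],
    [0,0,-11],
    [2,0,-11],
    [5,0,-11],
    [8,0,-11]
  ],
  "angular": [
    [0,0,0],
    [0,0,0],
    [0,0,0],
    [0,0,0],
    [0,0,0],
    [0,0,0],
    [0,0,0],
    [0,0,0],
    [0,0,0],
    [0,0,0]
  ],
  "gripper": [0.55,0.55,0.55,0.55,0.55,0.55,0.55,0.55,0.55,0.55]
}}

```text
t: 12.45
tool_pos: [0.5168, 0.0509, 0.3749]
tcp_rot: [0.104, 3.14, -0.0]
wrist_force: [-0.4, 0.5, 1.5]
width: 0.0389
grip_force: 0.0
```

```bash
python3 -c "
from fit import *
print(state()['tool_pos'],state()['wrist_force'])
d=snap('top')
p,e,n=fit(d,'yellow',(259,223));print(p,e,n)
go((.5,.21,.34,p[2]),(p[0],p[1],.34,p[2]),(p[0],p[1],.17,p[2]),(p[0],p[1],.12,p[2]))
print(fit(d,'green',(225,229)))
"
```

```text
[0.51677952 0.05089636 0.37487234] [-0.43633089  0.5240838   1.48249266]
[ 0.42868929  0.22715234 -0.35664594] 166.89178702977208 123.0
[2.32, 15.78, 3.67] turn z 0.291 tilt [np.float64(0.0), np.float64(0.0)] q6 0.75
[9.55, 17.02, 3.67] turn z 0.291 tilt [np.float64(0.0), np.float64(0.0)] q6 0.84
[9.56, 17.02, 20.67] turn z 0.291 tilt [np.float64(0.0), np.float64(0.0)] q6 0.84
[9.56, 17.02, 25.67] turn z 0.291 tilt [np.float64(0.0), np.float64(0.0)] q6 0.84
(array([0.40410069, 0.32174388, 0.26586436]), np.float64(74.48250750294937), np.float64(240.0))
```

```bash
python3 -c "
from fit import *
d=snap('scene')
for c,p in (('yellow',[.426,.2145,-.36]),('green',[.405,.32,.27])):
  p=np.array(p); u=proj(d,[p[0],p[1],.07]); m=mask(d,c,u,30); s=sil(d,p,None)
  v=(m>0)&(s>.5); print(c,u,m.sum(),s.sum(),v.sum())
t=snap('top'); crop(t,170,190,100,75,5,'wy'); a=cv2.imread('pics/wy.png'); u=proj(d,[.42,.26,.07]); crop(d,int(u[0])-50,int(u[1])-45,100,75,5,'b'); b=cv2.imread('pics/b.png'); cv2.imwrite('pics/wy.png',np.vstack([a,b])[:,:])
print(cv2.imread('pics/wy.png').shape)
p=[.426,.2145]; go((*p,.36,-.36),(*p,.17,-.36),(*p,.12,-.36))
"; python3 -c "
import cv2;a=cv2.imread('pics/wy.png');h=a.shape[0]//2;cv2.imwrite('pics/wy.png',cv2.resize(cv2.hconcat([a[:h],a[h:]]),(800,300)))"
```

```text
yellow [351.43937279 195.75975888] 333.0 520.5372549019608 273
green [374.4170237  182.97430812] 533.0 530.6549019607843 313
(750, 500, 3)
[10.07, 15.73, 1.63] turn z 0.294 tilt [np.float64(0.0), np.float64(0.003)] q6 0.83
[10.12, 15.72, 20.63] turn z 0.294 tilt [np.float64(0.0), np.float64(0.003)] q6 0.83
[10.13, 15.72, 25.63] turn z 0.294 tilt [np.float64(0.0), np.float64(0.003)] q6 0.83
```

View pics/wy.png

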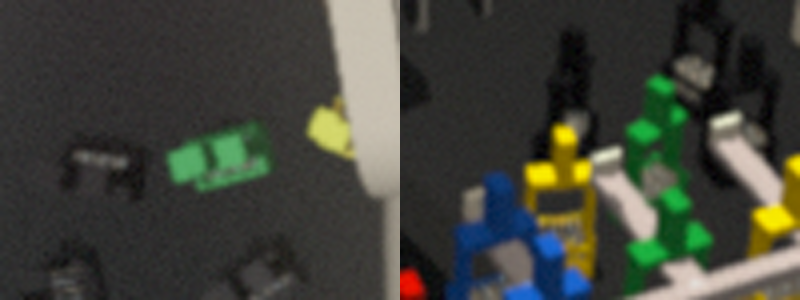

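The arm covers part of yellow in the top view (330,130), but green (220,155) and yellow haven't moved. Going for yellow.

Emit:
{"name": "carry_out", "arguments": {
  "translation": [
    [1.5,2,0],
    [3,4,0],
    [4.5,6,0],
    [6,8.5,0],
    [7.5,11,0.5],
    [9,13.5,1],
    [10.1,15.7,1.6],
    [10.1,15.7,1.6],
    [10.1,15.7,1.6],
    [10.1,15.7,1.6]
  ],
  "angular": [
    [0,0,0.05],
    [0,0,0.1],
    [0,0,0.15],
    [0,0,0.2],
    [0,0,0.25],
    [0,0,0.294],
    [0,0,0.294],
    [0,0,0.294],
    [0,0,0.294],
    [0,0,0.294]
  ],
  "gripper": [0.3,0.3,0.3,0.3,0.3,0.3,0.3,0.3,0.3,0.3]
}}

```text
t: 13.6
tool_pos: [0.4276, 0.2138, 0.3587]
tcp_rot: [0.563, 3.091, -0.0]
wrist_force: [0.3, -0.7, -0.8]
width: 0.06
grip_force: 0.0
```

```bash
python3 -c "
from h import *
print(state()['tool_pos'])
p=[.426,.2145]; go((*p,.17,-.36),(*p,.12,-.36))
"
```

```text
[0.42763675 0.21381616 0.35872097]
[0.18, 0.01, 18.87] turn z -0.0 tilt [np.float64(-0.0), np.float64(0.0)] q6 0.83
[0.18, 0.01, 23.87] turn z -0.0 tilt [np.float64(-0.0), np.float64(0.0)] q6 0.83
```

Emit:
{"name": "carry_out", "arguments": {
  "translation": [
    [0.2,0,3],
    [0.2,0,6],
    [0.2,0,9],
    [0.2,0,12],
    [0.2,0,15],
    [0.2,0,18],
    [0.2,0,20],
    [0.2,0,22],
    [0.2,0,23.9],
    [0.2,0,23.9]
  ],
  "angular": [
    [0,0,0],
    [0,0,0],
    [0,0,0],
    [0,0,0],
    [0,0,0],
    [0,0,0],
    [0,0,0],
    [0,0,0],
    [0,0,0],
    [0,0,0]
  ],
  "gripper": [0.3,0.3,0.3,0.3,0.3,0.3,0.3,0.3,0.3,0.3]
}}

```text
t: 14.6
tool_pos: [0.4246, 0.2135, 0.1173]
tcp_rot: [-0.564, -3.087, 0.004]
wrist_force: [-0.1, -0.1, 1.1]
width: 0.0601
grip_force: 0.0
```

Emit:
{"name": "carry_out", "arguments": {
  "translation": [
    [0,0,0],
    [0,0,0],
    [0,0,0],
    [0,0,0],
    [0,0,0],
    [0,0,0],
    [0,0,0],
    [0,0,-2],
    [0,0,-5],
    [0,0,-8]
  ],
  "angular": [
    [0,0,0],
    [0,0,0],
    [0,0,0],
    [0,0,0],
    [0,0,0],
    [0,0,0],
    [0,0,0],
    [0,0,0],
    [0,0,0],
    [0,0,0]
  ],
  "gripper": [0.3,0.8,1,1,1,1,1,1,1,1]
}}

```text
t: 15.6
tool_pos: [0.4246, 0.2147, 0.1998]
tcp_rot: [-0.562, -3.089, 0.002]
wrist_force: [0.2, 0.1, -0.7]
width: 0.0131
grip_force: 50.4
```

```bash
python3 -c "
from h import *
print(state()['tool_pos'],state()['width'],state()['wrist_force'])
hook(.15)
"
```

```text
[0.42460922 0.21470673 0.19976863] 0.01308570163364005 [ 0.24062293  0.13326115 -0.66038288]
[-6.79, 6.43, -10.04] turn z -0.293 tilt [np.float64(-0.001), np.float64(-0.001)] q6 0.52
[-16.37, 9.32, -10.06] turn z -0.293 tilt [np.float64(-0.001), np.float64(-0.001)] q6 0.45
[-16.37, 9.32, -6.26] turn z -0.293 tilt [np.float64(-0.001), np.float64(-0.001)] q6 0.45
```

Emit:
{"name": "carry_out", "arguments": {
  "translation": [
    [0,0,-2],
    [0,0.5,-5],
    [-1,1.5,-7.5],
    [-3,3,-9.6],
    [-5,5,-9.6],
    [-6.8,6.4,-9.6],
    [-6.8,6.4,-9.6],
    [-6.8,6.4,-9.6],
    [-6.8,6.4,-9.6],
    [-6.8,6.4,-9.6]
  ],
  "angular": [
    [0,0,0],
    [0,0,-0.1],
    [0,0,-0.2],
    [0,0,-0.29],
    [0,0,-0.293],
    [0,0,-0.293],
    [0,0,-0.293],
    [0,0,-0.293],
    [0,0,-0.293],
    [0,0,-0.293]
  ],
  "gripper": [1,1,1,1,1,1,1,1,1,1]
}}

```text
t: 16.6
tool_pos: [0.5106, 0.2506, 0.2958]
tcp_rot: [0.105, 3.14, 0.0]
wrist_force: [0.8, -0.2, -1.2]
width: 0.0132
grip_force: 50.5
```

```bash
python3 -c "
from fit import *
print(state()['tool_pos'],state()['width'],state()['wrist_force'])
hook(.15)
d=snap('scene'); u=proj(d,[.54,.24,.22]);crop(d,int(u[0])-50,int(u[1])-45,100,80,7,'ins3')
"
```

```text
[0.51061215 0.25060425 0.29584102] 0.01317168029903324 [ 0.79971201 -0.24712013 -1.17644627]
[-0.03, 0.05, -0.42] turn z 0.0 tilt [np.float64(0.0), np.float64(0.0)] q6 0.52
[-10.03, 0.05, -0.41] turn z 0.0 tilt [np.float64(0.0), np.float64(0.0)] q6 0.45
[-10.03, 0.05, 3.39] turn z 0.0 tilt [np.float64(0.0), np.float64(0.0)] q6 0.45
```

View pics/ins3.png

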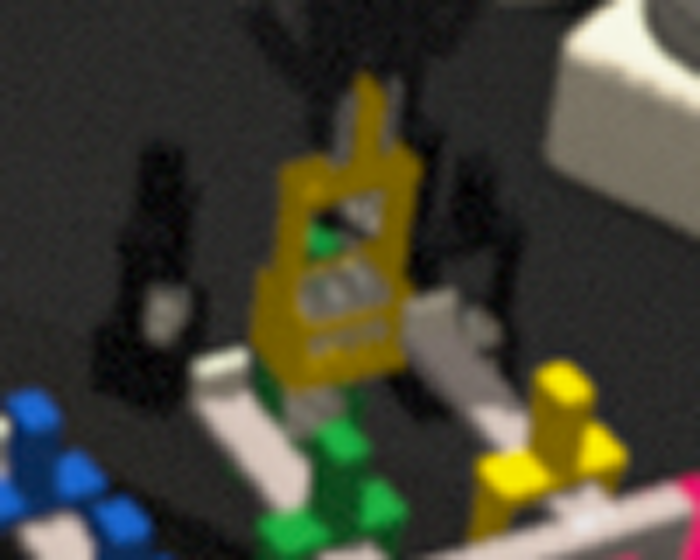

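Yellow's eye centre is at about (343,240) and the tip at (432,300). I'll check this numerically against the model.

```bash
python3 -c "
from h import *
d=snap('scene'); u0=proj(d,[.54,.24,.22]).astype(int)-[50,45]
f=lambda p:((proj(d,p)-u0+.5)*7).round()
print('tip top face edges', f((*sw(-.132,.161),.256)),f((*sw(-.132,.139),.256)))
t=state()['tool_pos']; zr=t[2]-.12
a=-.067
for y,z in((-.023,.069),(.023,.069),(0,.144)): print('eye',f((t[0]-np.sin(a)*y,t[1]+np.cos(a)*y,zr+z)))
"
```

```text
tip top face edges [449. 297.] [404. 310.]
eye [296. 247.]
eye [388. 221.]
eye [359.  92.]
```

The model matches the picture, so I'll insert.

Emit:
{"name": "carry_out", "arguments": {
  "translation": [
    [-1.2,0,0],
    [-2.4,0,0],
    [-3.6,0,0],
    [-4.8,0,0],
    [-6,0,0],
    [-7.2,0,0],
    [-8.4,0,0],
    [-9.3,0,0],
    [-10,0,0],
    [-10,0,0]
  ],
  "angular": [
    [0,0,0],
    [0,0,0],
    [0,0,0],
    [0,0,0],
    [0,0,0],
    [0,0,0],
    [0,0,0],
    [0,0,0],
    [0,0,0],
    [0,0,0]
  ],
  "gripper": [1,1,1,1,1,1,1,1,1,1]
}}

```text
t: 17.7
tool_pos: [0.6114, 0.244, 0.295]
tcp_rot: [-0.106, -3.139, 0.001]
wrist_force: [0.0, 0.3, -0.4]
width: 0.0133
grip_force: 50.5
```

Emit:
{"name": "carry_out", "arguments": {
  "translation": [
    [0,0,0.5],
    [0,0,1],
    [0,0,1.5],
    [0,0,2],
    [0,0,2.4],
    [0,0,2.7],
    [0,0,2.9],
    [0,0,3.1],
    [0,0,3.1],
    [0,0,3.1]
  ],
  "angular": [
    [0,0,0],
    [0,0,0],
    [0,0,0],
    [0,0,0],
    [0,0,0],
    [0,0,0],
    [0,0,0],
    [0,0,0],
    [0,0,0],
    [0,0,0]
  ],
  "gripper": [1,1,1,1,1,1,1,1,1,1]
}}

```text
t: 18.7
tool_pos: [0.6111, 0.2441, 0.2645]
tcp_rot: [-0.105, -3.14, 0.0]
wrist_force: [-0.6, 0.7, -1.4]
width: 0.0129
grip_force: 50.4
```

```bash
python3 -c "
from h import *
print(state()['tool_pos'],state()['wrist_force'],state()['torque'],state()['width'])"
```

```text
[0.61108569 0.24411303 0.26445456] [-0.59021088  0.70577373 -1.44253774] [-0.0383287  -0.01319983 -0.03641603] 0.012922830856323257
```

Emit:
{"name": "carry_out", "arguments": {
  "translation": [
    [0,0,0.1],
    [0,0,0.1],
    [0,0,0.1],
    [0,0,0.1],
    [0,0,0.1],
    [0,0,0.1],
    [0,0,0.1],
    [0,0,0.1],
    [0,0,0.1],
    [0,0,0.1]
  ],
  "angular": [
    [0,0,0],
    [0,0,0],
    [0,0,0],
    [0,0,0],
    [0,0,0],
    [0,0,0],
    [0,0,0],
    [0,0,0],
    [0,0,0],
    [0,0,0]
  ],
  "gripper": [1,1,0.65,0.6,0.55,0.55,0.55,0.55,0.55,0.55]
}}

```text
t: 19.7
tool_pos: [0.6111, 0.2442, 0.2633]
tcp_rot: [-0.105, -3.14, 0.0]
wrist_force: [0.7, -0.3, 0.0]
width: 0.0383
grip_force: 0.0
```

Emit:
{"name": "carry_out", "arguments": {
  "translation": [
    [0,0,-0.5],
    [0,0,-1.5],
    [0,0,-3],
    [0,0,-5],
    [0,0,-7],
    [0,0,-9],
    [0,0,-10],
    [3,0,-10],
    [7,0,-10],
    [11,0,-10]
  ],
  "angular": [
    [0,0,0],
    [0,0,0],
    [0,0,0],
    [0,0,0],
    [0,0,0],
    [0,0,0],
    [0,0,0],
    [0,0,0],
    [0,0,0],
    [0,0,0]
  ],
  "gripper": [0.55,0.55,0.55,0.55,0.55,0.55,0.55,0.55,0.55,0.55]
}}

```text
t: 20.7
tool_pos: [0.5004, 0.2515, 0.3629]
tcp_rot: [-0.106, -3.139, 0.001]
wrist_force: [-0.4, 0.0, 1.8]
width: 0.0386
grip_force: 0.0
```

```bash
python3 -c "
from fit import *
print(state()['tool_pos'],state()['wrist_force'])
d=snap('scene'); t=snap('top')
print('top green',fit(t,'green',(225,229)))
for p in ([.4054,.3196,.27],):
  u=proj(d,[p[0],p[1],.07]); m=mask(d,'green',u,30); s=sil(d,p,None); print(m.sum(),s.sum(),((m>0)&(s>.5)).sum())
p=[.4054,.3196]; go((*p,.36,.27),(*p,.12,.27))
"
```

```text
[0.50040661 0.25147806 0.36291572] [-0.37234393  0.0230441   1.77799675]
top green (array([0.40932078, 0.30017229, 0.10474784]), np.float64(215.30853272226716), np.float64(82.0))
514.0 529.3450980392156 307
[9.6, 6.21, 0.51] turn z -0.335 tilt [np.float64(0.0), np.float64(-0.0)] q6 0.4
[9.59, 6.2, 24.51] turn z -0.335 tilt [np.float64(0.0), np.float64(-0.0)] q6 0.4
```

Emit:
{"name": "carry_out", "arguments": {
  "translation": [
    [1.5,1,0],
    [3,2,0],
    [4.5,3,0],
    [6,4,0],
    [7.5,5,0.2],
    [9,5.8,0.5],
    [9.6,6.2,0.5],
    [9.6,6.2,0.5],
    [9.6,6.2,0.5],
    [9.6,6.2,0.5]
  ],
  "angular": [
    [0,0,-0.05],
    [0,0,-0.1],
    [0,0,-0.15],
    [0,0,-0.2],
    [0,0,-0.25],
    [0,0,-0.335],
    [0,0,-0.335],
    [0,0,-0.335],
    [0,0,-0.335],
    [0,0,-0.335]
  ],
  "gripper": [0.4,0.4,0.4,0.4,0.4,0.4,0.4,0.4,0.4,0.4]
}}

```text
t: 21.8
tool_pos: [0.4103, 0.3196, 0.3584]
tcp_rot: [0.418, -3.114, 0.0]
wrist_force: [-0.3, 0.1, 0.2]
width: 0.0511
grip_force: 0.0
```

Emit:
{"name": "carry_out", "arguments": {
  "translation": [
    [0,0,3],
    [0,0,6],
    [0,0,9],
    [0,0,12],
    [0,0,15],
    [0,0,17],
    [0,0,18],
    [0,0,18],
    [0,0,18],
    [0,0,18]
  ],
  "angular": [
    [0,0,0],
    [0,0,0],
    [0,0,0],
    [0,0,0],
    [0,0,0],
    [0,0,0],
    [0,0,0],
    [0,0,0],
    [0,0,0],
    [0,0,0]
  ],
  "gripper": [0.4,0.4,0.4,0.4,0.4,0.4,0.4,0.4,0.4,0.4]
}}

```text
t: 22.8
tool_pos: [0.4102, 0.3201, 0.1798]
tcp_rot: [-0.419, 3.112, 0.001]
wrist_force: [0.2, -0.1, 0.1]
width: 0.0513
grip_force: 0.0
```

```bash
python3 -c "
from fit import *
print(state()['tool_pos'])
d=snap('scene')
for p in ([.4054,.3196,.27],):
  u=proj(d,[p[0],p[1],.07]); m=mask(d,'green',u,30); s=sil(d,p,None); print(m.sum(),s.sum(),((m>0)&(s>.5)).sum())
p=[.4054,.3196]; go((*p,.12,.27))
"
```

```text
[0.41020009 0.32005358 0.17976275]
486.0 529.3450980392156 301
[0.48, 0.08, 5.96] turn z -0.002 tilt [np.float64(0.001), np.float64(0.001)] q6 0.4
```

Emit:
{"name": "carry_out", "arguments": {
  "translation": [
    [0.4,0.1,1],
    [0.5,0.1,2.5],
    [0.5,0.1,4],
    [0.5,0.1,5],
    [0.5,0.1,5.95],
    [0.5,0.1,5.95],
    [0.5,0.1,5.95],
    [0.5,0.1,5.95],
    [0.5,0.1,5.95],
    [0.5,0.1,5.95]
  ],
  "angular": [
    [0,0,0],
    [0,0,0],
    [0,0,0],
    [0,0,0],
    [0,0,0],
    [0,0,0],
    [0,0,0],
    [0,0,0],
    [0,0,0],
    [0,0,0]
  ],
  "gripper": [0.4,0.4,0.4,0.4,0.4,0.4,0.8,1,1,1]
}}

```text
t: 23.85
tool_pos: [0.4048, 0.3195, 0.1194]
tcp_rot: [-0.42, 3.113, 0.0]
wrist_force: [-0.3, 0.2, 1.8]
width: 0.0133
grip_force: 50.9
```

Emit:
{"name": "carry_out", "arguments": {
  "translation": [
    [0,0,0],
    [0,0,0],
    [0,0,-1],
    [0,0,-3],
    [0,0,-5],
    [0,0,-8],
    [0,0,-11],
    [0,0,-14],
    [0,0,-16],
    [0,0,-17.6]
  ],
  "angular": [
    [0,0,0],
    [0,0,0],
    [0,0,0],
    [0,0,0],
    [0,0,0],
    [0,0,0],
    [0,0,0],
    [0,0,0],
    [0,0,0],
    [0,0,0]
  ],
  "gripper": [1,1,1,1,1,1,1,1,1,1]
}}

```text
t: 24.85
tool_pos: [0.4045, 0.3195, 0.2968]
tcp_rot: [-0.42, 3.113, 0.001]
wrist_force: [0.4, -0.5, -0.7]
width: 0.0132
grip_force: 50.4
```

```bash
python3 -c "
from fit import *
print(state()['tool_pos'],state()['width'])
hook(.05)
"
```

```text
[0.40454024 0.31946088 0.29681625] 0.013152988896081507
[-5.16, -18.86, -0.32] turn z 0.335 tilt [np.float64(0.0), np.float64(0.001)] q6 0.36
[-14.61, -22.15, -0.32] turn z 0.335 tilt [np.float64(0.0), np.float64(0.001)] q6 0.3
[-14.6, -22.15, 3.48] turn z 0.335 tilt [np.float64(0.0), np.float64(0.001)] q6 0.3
```

Emit:
{"name": "carry_out", "arguments": {
  "translation": [
    [0,-2,0],
    [-0.5,-4.5,0],
    [-1,-7,0],
    [-2,-10,0],
    [-3,-13,0],
    [-4,-16,0],
    [-5.1,-18.8,0],
    [-5.1,-18.8,0],
    [-5.1,-18.8,0],
    [-5.1,-18.8,0]
  ],
  "angular": [
    [0,0,0.05],
    [0,0,0.1],
    [0,0,0.2],
    [0,0,0.3],
    [0,0,0.335],
    [0,0,0.335],
    [0,0,0.335],
    [0,0,0.335],
    [0,0,0.335],
    [0,0,0.335]
  ],
  "gripper": [1,1,1,1,1,1,1,1,1,1]
}}

```text
t: 25.85
tool_pos: [0.5032, 0.1521, 0.2951]
tcp_rot: [-0.104, -3.139, 0.0]
wrist_force: [-0.2, -0.1, -1.0]
width: 0.0135
grip_force: 50.4
```

```bash
python3 -c "
from fit import *
print(state()['tool_pos'],state()['width'])
hook(.05)
"
```

```text
[0.50317753 0.15209678 0.29506805] 0.013529959661459116
[-0.12, -0.07, -0.49] turn z 0.001 tilt [np.float64(-0.0), np.float64(-0.001)] q6 0.36
[-10.12, -0.08, -0.5] turn z 0.001 tilt [np.float64(-0.0), np.float64(-0.001)] q6 0.3
[-10.12, -0.08, 3.3] turn z 0.001 tilt [np.float64(-0.0), np.float64(-0.001)] q6 0.3
```

Emit:
{"name": "carry_out", "arguments": {
  "translation": [
    [-1.2,-0.1,0],
    [-2.4,-0.1,0],
    [-3.6,-0.1,0],
    [-4.8,-0.1,0],
    [-6,-0.1,0],
    [-7.2,-0.1,0],
    [-8.4,-0.1,0],
    [-9.3,-0.1,0],
    [-10,-0.1,0],
    [-10,-0.1,0]
  ],
  "angular": [
    [0,0,0],
    [0,0,0],
    [0,0,0],
    [0,0,0],
    [0,0,0],
    [0,0,0],
    [0,0,0],
    [0,0,0],
    [0,0,0],
    [0,0,0]
  ],
  "gripper": [1,1,1,1,1,1,1,1,1,1]
}}

```text
t: 26.85
tool_pos: [0.6039, 0.1442, 0.2943]
tcp_rot: [-0.105, -3.139, 0.001]
wrist_force: [0.8, -0.5, -1.4]
width: 0.013
grip_force: 50.4
```

Emit:
{"name": "carry_out", "arguments": {
  "translation": [
    [0,0,0.5],
    [0,0,1],
    [0,0,1.5],
    [0,0,2],
    [0,0,2.4],
    [0,0,2.7],
    [0,0,2.9],
    [0,0,3.1],
    [0,0,3.1],
    [0,0,3.1]
  ],
  "angular": [
    [0,0,0],
    [0,0,0],
    [0,0,0],
    [0,0,0],
    [0,0,0],
    [0,0,0],
    [0,0,0],
    [0,0,0],
    [0,0,0],
    [0,0,0]
  ],
  "gripper": [1,1,1,1,1,1,1,1,1,1]
}}

```text
t: 27.85
tool_pos: [0.6033, 0.1439, 0.264]
tcp_rot: [-0.105, -3.14, 0.0]
wrist_force: [0.3, -0.5, -1.8]
width: 0.0134
grip_force: 50.4
```

Emit:
{"name": "carry_out", "arguments": {
  "translation": [
    [0,0,0],
    [0,0,0],
    [0,0,0],
    [0,0,0],
    [0,0,0],
    [0,0,0],
    [0,0,0],
    [0,0,0],
    [0,0,0],
    [0,0,0]
  ],
  "angular": [
    [0,0,0],
    [0,0,0],
    [0,0,0],
    [0,0,0],
    [0,0,0],
    [0,0,0],
    [0,0,0],
    [0,0,0],
    [0,0,0],
    [0,0,0]
  ],
  "gripper": [1,1,0.65,0.6,0.55,0.55,0.55,0.55,0.55,0.55]
}}

```text
t: 28.85
tool_pos: [0.6033, 0.1439, 0.2638]
tcp_rot: [-0.105, -3.14, 0.0]
wrist_force: [-0.0, 0.0, 0.0]
width: 0.0382
grip_force: 0.0
```

Emit:
{"name": "carry_out", "arguments": {
  "translation": [
    [0,0,-0.5],
    [0,0,-1.5],
    [0,0,-3],
    [0,0,-5],
    [0,0,-7],
    [0,0,-9],
    [0,0,-11],
    [4,0,-12],
    [9,0,-12],
    [13,0,-12]
  ],
  "angular": [
    [0,0,0],
    [0,0,0],
    [0,0,0],
    [0,0,0],
    [0,0,0],
    [0,0,0],
    [0,0,0],
    [0,0,0],
    [0,0,0],
    [0,0,0]
  ],
  "gripper": [0.55,0.55,0.55,0.55,0.55,0.55,0.55,0.55,0.55,0.55]
}}

```text
t: 29.85
tool_pos: [0.472, 0.1527, 0.3848]
tcp_rot: [0.105, 3.139, 0.0]
wrist_force: [-0.5, 0.1, 0.8]
width: 0.0382
grip_force: 0.0
```

```bash
python3 -c "
from fit import *
print(state()['tool_pos'])
d=snap('scene'); crop(d,280,160,160,120,5,'hung')
t=snap('top')
def tri(a,b):
  o1,k1=ray(d,*a);o2,k2=ray(t,*b); M=np.c_[k1,-k2]; s=np.linalg.lstsq(M,o2-o1,rcond=None)[0]; p,q=o1+k1*s[0],o2+k2*s[1]; return (p+q)/2,np.linalg.norm(p-q)
def cen(im,h,s,w):
  hsv=cv2.cvtColor(im['frame'],cv2.COLOR_RGB2HSV); x0,y0,x1,y1=w; q=hsv[y0:y1,x0:x1].astype(int); v,u=np.nonzero((q[...,0]>=h[0])&(q[...,0]<=h[1])&(q[...,1]>s)&(q[...,2]>70)); return np.array([u.mean()+x0,v.mean()+y0]),len(u)
for n,h,wa,wb in (('ball',(4,16),(180,205,200,228),(435,222,455,242)),('btn',(50,75),(230,230,255,250),(372,222,392,240))):
  a,na=cen(d,h,140,wa); b,nb=cen(t,h,140,wb); print(n,a,na,b,nb,tri(a,b))
"
```

```text
[0.47199203 0.15269223 0.38475362]
ball [188.36065574 216.06557377] 61 [443.90625 230.96875] 32 (array([ 0.414521  , -0.32255794,  0.20101396]), np.float64(0.0021807039358314544))
 ** On entry to DLASCL parameter number  4 had an illegal value
 ** On entry to DLASCL parameter number  4 had an illegal value
 ** On entry to DLASCL parameter number  4 had an illegal value
 ** On entry to DLASCL parameter number  4 had an illegal value
 ** On entry to DLASCL parameter number  5 had an illegal value
 ** On entry to DLASCL parameter number  4 had an illegal value<string>:9: RuntimeWarning: Mean of empty slice.
  ret = ret.dtype.type(ret / rcount)
Traceback (most recent call last):
numpy.linalg.LinAlgError: SVD did not converge in Linear Least Squares
```

View pics/hung.png

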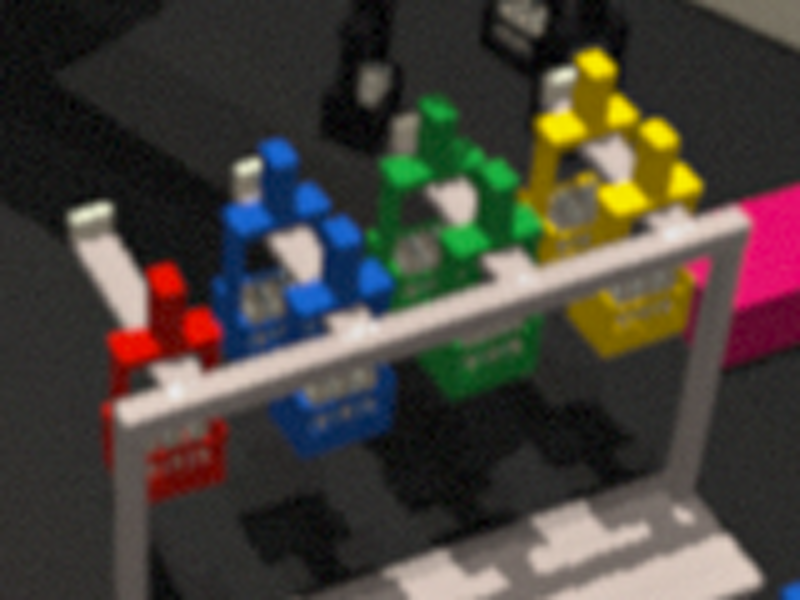

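All three washed racks hang in front of their partners: blue at (275,180), green at (435,130) and yellow at (590,90). Now I'll fit the fan's geometry.

```bash
cat > fan.py <<'E'
from fit import *
def rot(p):  # p: hx,hy (m), psi head yaw, tau tilt, phi foot yaw
    return R.from_euler("z",p[2]),R.from_euler("zy",[p[2],-p[3]]),R.from_euler("z",p[4])
th=np.linspace(0,2*np.pi,36,endpoint=False)
base=np.array([[.055*np.cos(t),.055*np.sin(t),z] for t in th for z in(0,.02)])
drum=np.array([[x,.055*np.cos(t),.055*np.sin(t)] for t in th for x in(-.0225,.0225)])
arms=[box(-8,8,s*71,s*65,20,140) for s in(-1,1)]
def ball(p): return np.array([p[0],p[1],.13])+rot(p)[1].apply([-.055,0,.1])
def btn(p): return np.array([p[0],p[1],0])+rot(p)[2].apply([-.16*np.sqrt(.5),.16*np.sqrt(.5),.03])
def hulls(p):
    Y,H,F=rot(p); o=np.array([p[0],p[1],0])
    u=np.array([-1,1,0])*np.sqrt(.5); w=np.array([1,1,0])*np.sqrt(.5)
    pl=np.array([a*u+b*w+[0,0,z] for a in(0,.145) for b in(-.016,.016) for z in(0,.012)])
    return [base+o,H.apply(drum)+o+[0,0,.13],F.apply(pl)+o]
def draw(d,p):
    m=np.zeros((S*400,S*640),np.uint8)
    for w in hulls(p):
        q=np.array([proj(d,a) for a in w])*S+S/2
        cv2.fillConvexPoly(m,cv2.convexHull(q.astype(np.float32)).round().astype(np.int32),255)
    return cv2.resize(m,(640,400),interpolation=cv2.INTER_AREA)/255.
def fmask(d,win,excl):
    hsv=cv2.cvtColor(cv2.GaussianBlur(d["frame"],(3,3),0),cv2.COLOR_RGB2HSV); m=((hsv[...,2]>78)).astype(np.uint8)
    w=np.zeros_like(m); x0,y0,x1,y1=win; w[y0:y1,x0:x1]=1
    for x0,y0,x1,y1 in excl: w[y0:y1,x0:x1]=0
    m=m&w; c,_=cv2.findContours(m,cv2.RETR_EXTERNAL,cv2.CHAIN_APPROX_NONE); m[:]=0
    c=max(c,key=cv2.contourArea); cv2.drawContours(m,[c],-1,1,-1); return m.astype(float),w.astype(float)
E
cat > dofan.py <<'E'
from fan import *
d,t=snap("scene"),snap("top")
def cen(im,h,w):
  hsv=cv2.cvtColor(im['frame'],cv2.COLOR_RGB2HSV); x0,y0,x1,y1=w; q=hsv[y0:y1,x0:x1].astype(int); v,u=np.nonzero((q[...,0]>=h[0])&(q[...,0]<=h[1])&(q[...,1]>110)&(q[...,2]>60)); return np.array([u.mean()+x0,v.mean()+y0])
def track(xw): # windows around predicted pixel
  return [cen(im,(3,18),np.r_[u-12,u+12].astype(int)) for im in(d,t) for u in[proj(im,xw)]]
import sys
guess=np.array([.4145,-.3226,.201]) if len(sys.argv)<4 else np.array([float(a) for a in sys.argv[1:4]])
b=track(guess)
gb=[cen(d,(45,95),(232,232,255,252)),cen(t,(45,95),(372,221,392,241))]
ms,ws=fmask(d,(185,225,252,300),[(150,225,190,275),(240,230,252,247)]); mt,wt=fmask(t,(378,180,460,228),[(435,208,460,228)])
G=lambda a:cv2.GaussianBlur(a,(0,0),.8)
def f(q):
  p=q*np.array([.01,.01,.1,.1,.1]); e=0
  for im,m,w in((d,ms,ws),(t,mt,wt)): e+=(((G(draw(im,p)*w)-G(m))*w)**2).sum()
  for im,bb,g in((d,b[0],gb[0]),(t,b[1],gb[1])): e+=4*((proj(im,ball(p))-bb)**2).sum()+3*((proj(im,btn(p))-g)**2).sum()
  return e
q0=np.array([47,-30,1,4,-2.]); best=None
for k in (0,1):
  o=minimize(f,q0,method="Nelder-Mead",options=dict(initial_simplex=np.vstack([q0]+[q0+np.eye(5)[i]*[2,2,3,1,2][i] for i in range(5)]),xatol=.01,fatol=.05,maxiter=600)); q0=o.x
p=q0*[.01,.01,.1,.1,.1]; np.save("fanp.npy",p); np.save("fang.npy",np.array(b))
print("p",p.round(4),"err",o.fun,ms.sum(),mt.sum())
for im,bb,g in((d,b[0],gb[0]),(t,b[1],gb[1])): print((proj(im,ball(p))-bb).round(2),(proj(im,btn(p))-g).round(2))
print("ball",ball(p).round(4),"btn",btn(p).round(4))
mid=np.array(sw(-.068,0)); tg=np.arctan2(*(mid-p[:2])[::-1]); print("target yaw",tg,"swivel",tg-p[4],"ball goal",ball([*p[:2],tg,0,0]).round(4))
ov=[]
for im,m,x0,y0 in((d,ms,150,195),(t,mt,360,165)):
  a=im["frame"][y0:y0+110,x0:x0+110,::-1].copy(); a=cv2.resize(a,(440,440),interpolation=cv2.INTER_CUBIC)
  for w in hulls(p):
    h=cv2.convexHull(((np.array([proj(im,v) for v in w])-[x0,y0]+.5)*4).astype(np.float32)).round().astype(np.int32); cv2.polylines(a,[h],True,(0,0,255),1)
  ov.append(a[:,:400])
cv2.imwrite("pics/fanfit.png",np.hstack(ov))
for n,im in(("d",d),("t",t)):
  hsv=cv2.cvtColor(im["frame"],cv2.COLOR_RGB2HSV); m=(((hsv[...,0]<8)|(hsv[...,0]>172))&(hsv[...,1]>150)&(hsv[...,2]>70)).astype(np.uint8)
  k,_,st,c=cv2.connectedComponentsWithStats(m); print("red",n,[(c[i].round().tolist(),int(st[i,4])) for i in range(1,k) if st[i,4]>12])
E
python3 dofan.py
```

```text
p [ 0.5014 -0.3047  0.3173  0.3984 -0.1857] err 347.1131931939768 2608.0 1744.0
[ 0.55 -0.31] [ 1.75 -2.05]
[0.26 0.29] [-0.78 -0.78]
ball [ 0.4145 -0.3219  0.2019] btn [ 0.4111 -0.1726  0.03  ]
target yaw 1.2517060955143844 swivel 1.4374474924013525 ball goal [ 0.4842 -0.3569  0.23  ]
red d [([163.0, 13.0], 42), ([399.0, 54.0], 18), ([398.0, 76.0], 29), ([312.0, 226.0], 312), ([318.0, 253.0], 150)]
red t [([350.0, 139.0], 151), ([340.0, 149.0], 20), ([54.0, 395.0], 75), ([63.0, 392.0], 16)]
```

View pics/fanfit.png

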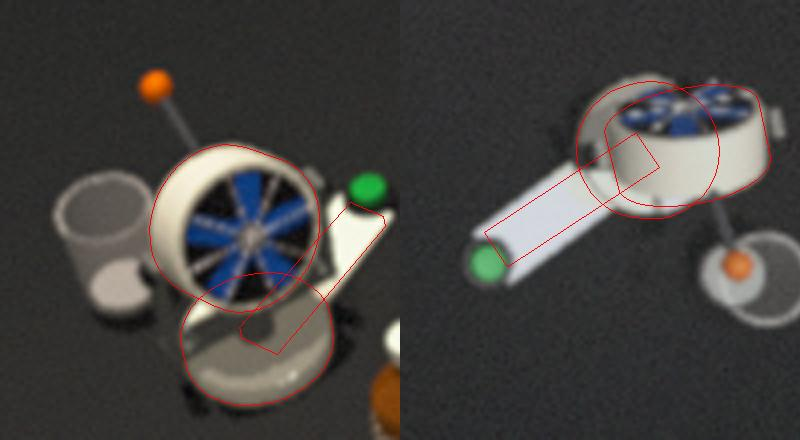

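The outlines fit the drum and base to within a pixel or so, and no red rack is on the bench. The ball is at (0.4145, -0.322, 0.201). I'll move over it.

```bash
python3 -c "
from h import *
go((.4145,-.322,.30,.32),(.4145,-.322,.190,.32))"
```

```text
[2.72, -47.76, 8.51] turn z -0.386 tilt [np.float64(0.001), np.float64(0.002)] q6 -0.98
[2.74, -47.77, 19.51] turn z -0.386 tilt [np.float64(0.001), np.float64(0.002)] q6 -0.98
```

Emit:
{"name": "carry_out", "arguments": {
  "translation": [
    [0.2,-4,0],
    [0.4,-8,0],
    [0.6,-12,0],
    [0.8,-16,0],
    [1,-20,0],
    [1.3,-24,0],
    [1.6,-28,0],
    [1.9,-32,0],
    [2.2,-36,0],
    [2.5,-40,0]
  ],
  "angular": [
    [0,0,-0.05],
    [0,0,-0.1],
    [0,0,-0.15],
    [0,0,-0.2],
    [0,0,-0.25],
    [0,0,-0.3],
    [0,0,-0.35],
    [0,0,-0.386],
    [0,0,-0.386],
    [0,0,-0.386]
  ],
  "gripper": [0.4,0.4,0.4,0.4,0.4,0.4,0.4,0.4,0.4,0.4]
}}

```text
t: 31.05
tool_pos: [0.4222, -0.2474, 0.3839]
tcp_rot: [0.498, -3.101, 0.0]
wrist_force: [1.2, 0.2, 0.4]
width: 0.0508
grip_force: 0.0
```

```bash
python3 -c "
from h import *
print(state()['tool_pos']); go((.4145,-.322,.28,.32),(.4145,-.322,.190,.32))"
```

```text
[ 0.42222819 -0.24741728  0.38388303]
[3.07, -6.84, 10.39] turn z -0.001 tilt [np.float64(-0.0), np.float64(-0.0)] q6 -0.98
[3.06, -6.84, 19.39] turn z -0.001 tilt [np.float64(-0.0), np.float64(-0.0)] q6 -0.98
```

Emit:
{"name": "carry_out", "arguments": {
  "translation": [
    [1,-2.5,2],
    [2,-5,4],
    [3.1,-6.8,6],
    [3.1,-6.8,8],
    [3.1,-6.8,10],
    [3.1,-6.8,10.4],
    [3.1,-6.8,10.4],
    [3.1,-6.8,10.4],
    [3.1,-6.8,10.4],
    [3.1,-6.8,10.4]
  ],
  "angular": [
    [0,0,0],
    [0,0,0],
    [0,0,0],
    [0,0,0],
    [0,0,0],
    [0,0,0],
    [0,0,0],
    [0,0,0],
    [0,0,0],
    [0,0,0]
  ],
  "gripper": [0.4,0.4,0.4,0.4,0.4,0.4,0.4,0.4,0.4,0.4]
}}

```text
t: 32.05
tool_pos: [0.4141, -0.3192, 0.2809]
tcp_rot: [-0.499, 3.101, -0.002]
wrist_force: [0.4, -0.3, 0.2]
width: 0.0515
grip_force: 0.0
```

```bash
python3 -c "
from h import *
print(state()['tool_pos']); go((.4145,-.322,.190,.32))"
```

```text
[ 0.41409591 -0.31918835  0.28088377]
[0.05, -0.27, 9.09] turn z -0.001 tilt [np.float64(-0.001), np.float64(0.0)] q6 -0.98
```

Emit:
{"name": "carry_out", "arguments": {
  "translation": [
    [0,-0.3,2],
    [0,-0.3,4],
    [0,-0.3,6],
    [0,-0.3,8],
    [0,-0.3,9.1],
    [0,-0.3,9.1],
    [0,-0.3,9.1],
    [0,-0.3,9.1],
    [0,-0.3,9.1],
    [0,-0.3,9.1]
  ],
  "angular": [
    [0,0,0],
    [0,0,0],
    [0,0,0],
    [0,0,0],
    [0,0,0],
    [0,0,0],
    [0,0,0],
    [0,0,0],
    [0,0,0],
    [0,0,0]
  ],
  "gripper": [0.4,0.4,0.4,0.4,0.4,0.4,0.5,0.6,0.7,0.75],
  "grip_force": 30
}}

```text
t: 33.05
tool_pos: [0.415, -0.3223, 0.1897]
tcp_rot: [-0.499, 3.101, -0.002]
wrist_force: [-0.1, -1.6, 0.9]
width: 0.0213
grip_force: 3.0
```

Emit:
{"name": "carry_out", "arguments": {
  "translation": [
    [0,0,0],
    [0,0,0],
    [0,0,0],
    [0,0,0],
    [0,0,0],
    [0,0,0],
    [0,0,0],
    [0,0,0],
    [0,0,0],
    [0,0,0]
  ],
  "angular": [
    [0,0,0],
    [0,0,0],
    [0,0,0],
    [0,0,0],
    [0,0,0],
    [0,0,0],
    [0,0,0],
    [0,0,0],
    [0,0,0],
    [0,0,0]
  ],
  "gripper": [0.8,0.9,1,1,1,1,1,1,1,1]
}}

```text
t: 34.05
tool_pos: [0.4145, -0.3221, 0.1892]
tcp_rot: [0.499, -3.101, 0.001]
wrist_force: [-5.3, -2.8, 5.4]
width: 0.02
grip_force: 29.3
```

```bash
cat > arc.py <<'E'
from fan import *
s=state(); p=np.load("fanp.npy"); M=R.from_rotvec(s["tcp_rot"])
print(s["tool_pos"],s["width"],s["wrist_force"])
mid=np.array(sw(-.068,0)); tg=np.arctan2(*(mid-p[:2])[::-1])
b0=ball(p)
for k in np.linspace(0,1,11)[1:]:
    e=k; b=ball([*p[:2],p[2]+(tg-p[2])*e,p[3]*(1-e),0])
    print((M.inv().apply(b-b0)*100).round(2).tolist(),round(-(tg-p[2])*e,3))
E
python3 arc.py
```

```text
[ 0.41446536 -0.32207004  0.18915212] 0.02003097175369619 [-5.33910743 -2.82217568  5.38847792]
[-0.29, -0.6, -0.4] -0.093
[-0.64, -1.2, -0.8] -0.187
[-1.06, -1.8, -1.17] -0.28
[-1.54, -2.39, -1.52] -0.374
[-2.07, -2.97, -1.84] -0.467
[-2.67, -3.53, -2.13] -0.561
[-3.31, -4.07, -2.37] -0.654
[-4.01, -4.58, -2.57] -0.747
[-4.74, -5.07, -2.72] -0.841
[-5.52, -5.52, -2.81] -0.934
```

Emit:
{"name": "carry_out", "arguments": {
  "translation": [
    [-0.3,-0.6,-0.4],
    [-0.65,-1.2,-0.8],
    [-1.05,-1.8,-1.2],
    [-1.55,-2.4,-1.5],
    [-2.05,-3,-1.85],
    [-2.65,-3.55,-2.1],
    [-3.3,-4.05,-2.4],
    [-4,-4.6,-2.55],
    [-4.75,-5.05,-2.7],
    [-5.5,-5.5,-2.8]
  ],
  "angular": [
    [0,0,-0.093],
    [0,0,-0.187],
    [0,0,-0.28],
    [0,0,-0.374],
    [0,0,-0.467],
    [0,0,-0.561],
    [0,0,-0.654],
    [0,0,-0.747],
    [0,0,-0.841],
    [0,0,-0.934]
  ],
  "gripper": [1,1,1,1,1,1,1,1,1,1]
}}

```text
t: 35.05
tool_pos: [0.4838, -0.3575, 0.2173]
tcp_rot: [1.845, -2.54, 0.0]
wrist_force: [-7.0, -5.7, 8.3]
width: 0.0199
grip_force: 30.7
```

Emit:
{"name": "carry_out", "arguments": {
  "translation": [
    [0,0,0],
    [0,0,0],
    [0,0,0],
    [0,0,0],
    [0,0,0],
    [0,0,0],
    [0,0,0],
    [0,0,0],
    [0,0,0],
    [0,0,0]
  ],
  "angular": [
    [0,0,0],
    [0,0,0],
    [0,0,0],
    [0,0,0],
    [0,0,0],
    [0,0,0],
    [0,0,0],
    [0,0,0],
    [0,0,0],
    [0,0,0]
  ],
  "gripper": [1,1,1,1,0.7,0.6,0.5,0.4,0.4,0.4]
}}

```text
t: 36.05
tool_pos: [0.4842, -0.3568, 0.2169]
tcp_rot: [1.842, -2.545, -0.0]
wrist_force: [-0.8, 0.4, -0.8]
width: 0.0513
grip_force: 0.0
```

Emit:
{"name": "carry_out", "arguments": {
  "translation": [
    [0,0,-2],
    [0,0,-4],
    [0,0,-7],
    [0,0,-10],
    [0,0,-13],
    [3,0,-13],
    [7,0,-13],
    [11,0,-13],
    [15,0,-13],
    [18,0,-13]
  ],
  "angular": [
    [0,0,0],
    [0,0,0],
    [0,0,0],
    [0,0,0],
    [0,0,0],
    [0,0,0],
    [0,0,0],
    [0,0,0],
    [0,0,0],
    [0,0,0]
  ],
  "gripper": [0.4,0.4,0.4,0.4,0.4,0.4,0.4,0.4,0.4,0.4]
}}

```text
t: 37.05
tool_pos: [0.4269, -0.5298, 0.3466]
tcp_rot: [1.841, -2.545, -0.0]
wrist_force: [1.6, -0.5, 0.3]
width: 0.0511
grip_force: 0.0
```

```bash
cp fanp.npy fanp0.npy; cp fang.npy ball0px.npy
sed -i 's/q0=np.array(\[47,-30,1,4,-2.\])/q0=np.array([50.2,-30.4,12.5,0.,-1.8])/' dofan.py
python3 dofan.py .4842 -.3569 .23
```

```text
p [ 0.5029 -0.3072  1.2325  0.0398 -0.1803] err 412.2027533811393 2138.0 1816.0
[ 0.93 -0.67] [ 0.87 -1.66]
[-0.65  0.49] [ 0.05 -0.96]
ball [ 0.4807 -0.3591  0.2292] btn [ 0.4119 -0.1756  0.03  ]
target yaw 1.2569701419510149 swivel 1.4373192963606307 ball goal [ 0.4859 -0.3595  0.23  ]
red d [([222.0, 2.0], 38), ([164.0, 13.0], 43), ([399.0, 54.0], 18), ([398.0, 76.0], 28), ([312.0, 227.0], 307), ([318.0, 252.0], 150)]
red t [([349.0, 139.0], 153), ([340.0, 149.0], 22), ([55.0, 395.0], 86)]
```

```bash
cat > sph.py <<'E'
from fan import *
import sys
d,t=snap("scene"),snap("top")
def tri(a,b):
  o1,k1=ray(d,*a);o2,k2=ray(t,*b); s=np.linalg.lstsq(np.c_[k1,-k2],o2-o1,rcond=None)[0]; p,q=o1+k1*s[0],o2+k2*s[1]; return (p+q)/2
b0=tri(*np.load("ball0px.npy")); b1=tri(*np.load("fang.npy")); print("balls",b0.round(4),b1.round(4))
f=lambda h:[np.linalg.norm(b-[h[0],h[1],.13])-.11413 for b in(b0,b1)]
H=least_squares(f,[.502,-.306]).x; print("H",H)
for b in(b0,b1):
  v=b-[*H,.13]; print("yaw",np.arctan2(-v[1],-v[0]),"tilt",np.arctan2(np.hypot(v[0],v[1]),v[2])-np.arctan2(55,100))
mid=np.array(sw(-.068,0)); tg=np.arctan2(*(mid-H)[::-1]); print("target",tg, ball([*H,tg,0,0]))
E
python3 sph.py
```

```text
balls [ 0.4148 -0.3225  0.201 ] [ 0.4819 -0.3615  0.2287]
H [ 0.50297875 -0.30822267]
yaw 0.16068270175919422 tilt 0.3966626428993839
yaw 1.193378225152389 tilt 0.02314296228194712
target 1.2578576384651274 [ 0.48604667 -0.36055148  0.23      ]
```

View pics/fanfit.png

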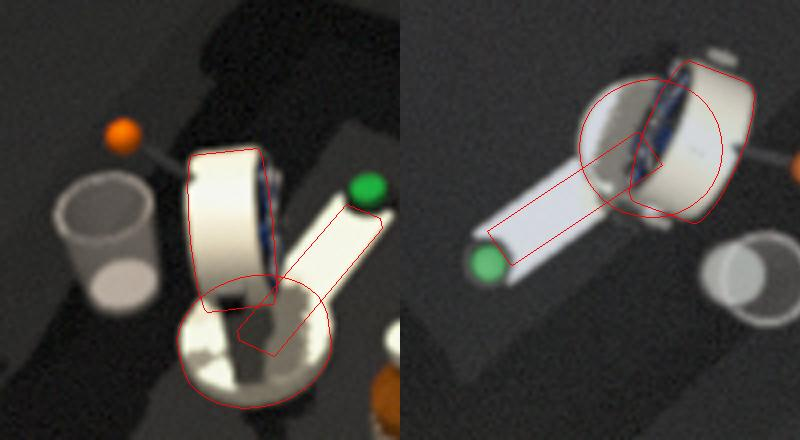

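The drum outline fits well and the head is almost there. It needs about 0.045 rad more swivel and 0.03 rad less tilt, so I'll regrasp the ball firmly and nudge it (+4.5, +0.5, +1 mm).

```bash
python3 -c "
from h import *
print(state()['tcp_rot']); 
for p in ((.4819,-.3615,.30),(.4819,-.3615,.218),(.4864,-.361,.219)): print(tool(p).round(2))"
```

```text
[ 1.84038627e+00 -2.54594079e+00 -1.72572811e-03]
[-17.55   0.09   4.63]
[-17.55   0.09  12.83]
[-17.74  -0.33  12.73]
```

Emit:
{"name": "carry_out", "arguments": {
  "translation": [
    [-3,0,0],
    [-6,0,0],
    [-9,0,1],
    [-12,0.1,2],
    [-15,0.1,3],
    [-17.5,0.1,4],
    [-17.5,0.1,4],
    [-17.5,0.1,4],
    [-17.5,0.1,4],
    [-17.5,0.1,4]
  ],
  "angular": [
    [0,0,0],
    [0,0,0],
    [0,0,0],
    [0,0,0],
    [0,0,0],
    [0,0,0],
    [0,0,0],
    [0,0,0],
    [0,0,0],
    [0,0,0]
  ],
  "gripper": [0.4,0.4,0.4,0.4,0.4,0.4,0.4,0.4,0.4,0.4]
}}

```text
t: 38.25
tool_pos: [0.4816, -0.3619, 0.3074]
tcp_rot: [1.841, -2.545, 0.001]
wrist_force: [0.4, -0.1, -0.1]
width: 0.0512
grip_force: 0.0
```

```bash
python3 -c "
from h import *
print(state()['tool_pos']); 
for p in ((.4819,-.3615,.218),(.4864,-.361,.219)): print(tool(p).round(2))"
```

```text
[ 0.48155547 -0.36188429  0.30737299]
[-0.05 -0.02  8.94]
[-0.24 -0.43  8.84]
```

Emit:
{"name": "carry_out", "arguments": {
  "translation": [
    [-0.05,0,2],
    [-0.05,0,4],
    [-0.05,0,6],
    [-0.05,0,8],
    [-0.05,0,8.9],
    [-0.05,0,8.9],
    [-0.05,0,8.9],
    [-0.05,0,8.9],
    [-0.05,0,8.9],
    [-0.05,0,8.9]
  ],
  "angular": [
    [0,0,0],
    [0,0,0],
    [0,0,0],
    [0,0,0],
    [0,0,0],
    [0,0,0],
    [0,0,0],
    [0,0,0],
    [0,0,0],
    [0,0,0]
  ],
  "gripper": [0.4,0.4,0.4,0.4,0.4,0.4,0.5,0.6,0.7,0.75],
  "grip_force": 60
}}

```text
t: 39.25
tool_pos: [0.4821, -0.3611, 0.2188]
tcp_rot: [-1.842, 2.545, -0.002]
wrist_force: [-0.2, -0.5, 3.3]
width: 0.0219
grip_force: 3.0
```

Emit:
{"name": "carry_out", "arguments": {
  "translation": [
    [0,0,0],
    [0,0,0],
    [0,0,0],
    [0,0,0],
    [0,0,0],
    [0,0,0],
    [-0.05,-0.1,0],
    [-0.1,-0.2,-0.05],
    [-0.15,-0.3,-0.1],
    [-0.2,-0.4,-0.1]
  ],
  "angular": [
    [0,0,0],
    [0,0,0],
    [0,0,0],
    [0,0,0],
    [0,0,0],
    [0,0,0],
    [0,0,0],
    [0,0,0],
    [0,0,0],
    [0,0,0]
  ],
  "gripper": [0.8,0.9,1,1,1,1,1,1,1,1]
}}

```text
t: 40.25
tool_pos: [0.4848, -0.3607, 0.2198]
tcp_rot: [1.84, -2.543, -0.0]
wrist_force: [-11.4, -2.8, 8.3]
width: 0.0188
grip_force: 58.9
```

Emit:
{"name": "carry_out", "arguments": {
  "translation": [
    [0,0,0],
    [0,0,0],
    [0,0,0],
    [0,0,0],
    [0,0,0],
    [0,0,0],
    [0,0,0],
    [0,0,0],
    [0,0,0],
    [0,0,0]
  ],
  "angular": [
    [0,0,0],
    [0,0,0],
    [0,0,0],
    [0,0,0],
    [0,0,0],
    [0,0,0],
    [0,0,0],
    [0,0,0],
    [0,0,0],
    [0,0,0]
  ],
  "gripper": [1,1,1,1,0.7,0.6,0.5,0.4,0.4,0.4]
}}

```text
t: 41.25
tool_pos: [0.4863, -0.3602, 0.2189]
tcp_rot: [1.842, -2.545, -0.0]
wrist_force: [0.2, 0.4, -0.3]
width: 0.0511
grip_force: 0.0
```

Emit:
{"name": "carry_out", "arguments": {
  "translation": [
    [0,0,-2],
    [0,0,-4],
    [0,0,-7],
    [0,0,-10],
    [0,0,-13],
    [3,0,-13],
    [7,0,-13],
    [11,0,-13],
    [15,0,-13],
    [18,0,-13]
  ],
  "angular": [
    [0,0,0],
    [0,0,0],
    [0,0,0],
    [0,0,0],
    [0,0,0],
    [0,0,0],
    [0,0,0],
    [0,0,0],
    [0,0,0],
    [0,0,0]
  ],
  "gripper": [0.4,0.4,0.4,0.4,0.4,0.4,0.4,0.4,0.4,0.4]
}}

```text
t: 42.25
tool_pos: [0.429, -0.5331, 0.3486]
tcp_rot: [1.841, -2.545, -0.0]
wrist_force: [0.4, 0.3, -1.8]
width: 0.0509
grip_force: 0.0
```

```bash
python3 dofan.py .486 -.36 .23 | grep -v red; python3 sph.py
```

```text
p [ 0.5029 -0.3065  1.2324  0.0192 -0.1873] err 392.79148185500793 2152.0 1815.0
[ 0.93 -0.35] [ 1.39 -1.55]
[-0.6   0.35] [-0.23 -1.21]
ball [ 0.4828 -0.3584  0.2296] btn [ 0.4128 -0.1743  0.03  ]
target yaw 1.2565135895617603 swivel 1.4437747802076557 ball goal [ 0.4859 -0.3588  0.23  ]
balls [ 0.4148 -0.3225  0.201 ] [ 0.4835 -0.3605  0.2298]
H [ 0.50306043 -0.30873609]
yaw 0.1548652801964289 tilt 0.39666259964403694
yaw 1.2095956566029495 tilt 0.0033575057875461223
target 1.2584166926361375 [ 0.48615761 -0.36107436  0.23      ]
```

The tilt is now level within about 1°, but the swivel is still about 2° short, so I'll nudge it once more.

Emit:
{"name": "carry_out", "arguments": {
  "translation": [
    [-3,0,0],
    [-6,0,0],
    [-9,0,1],
    [-12,0.1,2],
    [-15,0.2,3],
    [-18,0.25,4],
    [-18,0.25,6],
    [-18,0.25,8],
    [-18,0.25,8],
    [-18,0.25,8]
  ],
  "angular": [
    [0,0,0],
    [0,0,0],
    [0,0,0],
    [0,0,0],
    [0,0,0],
    [0,0,0],
    [0,0,0],
    [0,0,0],
    [0,0,0],
    [0,0,0]
  ],
  "gripper": [0.4,0.4,0.4,0.4,0.4,0.4,0.4,0.4,0.4,0.4]
}}

```text
t: 43.45
tool_pos: [0.4838, -0.3584, 0.2699]
tcp_rot: [1.843, -2.544, 0.001]
wrist_force: [-0.7, 0.1, 0.9]
width: 0.0513
grip_force: 0.0
```

```bash
python3 -c "
from h import *
print(state()['tool_pos']); 
for p in ((.4837,-.3603,.219),(.4837,-.3603,.26)): print(tool(p).round(2))"
```

```text
[ 0.48383173 -0.35843896  0.26994643]
[ 0.18 -0.04  5.09]
[ 0.18 -0.05  0.99]
```

Emit:
{"name": "carry_out", "arguments": {
  "translation": [
    [0.2,0,1],
    [0.2,0,2.5],
    [0.2,0,4],
    [0.2,0,5.1],
    [0.2,0,5.1],
    [0.2,0,5.1],
    [0.2,0,5.1],
    [0.2,0,5.1],
    [0.2,0,5.1],
    [0.2,0,5.1]
  ],
  "angular": [
    [0,0,0],
    [0,0,0],
    [0,0,0],
    [0,0,0],
    [0,0,0],
    [0,0,0],
    [0,0,0],
    [0,0,0],
    [0,0,0],
    [0,0,0]
  ],
  "gripper": [0.4,0.4,0.4,0.4,0.4,0.5,0.6,0.7,0.75,0.8]
}}

```text
t: 44.45
tool_pos: [0.4835, -0.3617, 0.2189]
tcp_rot: [1.842, -2.545, 0.003]
wrist_force: [-0.2, -1.6, 4.8]
width: 0.0186
grip_force: 58.4
```

Emit:
{"name": "carry_out", "arguments": {
  "translation": [
    [0,0,0],
    [0,0,0],
    [0,0,0],
    [0,0,0],
    [0,0,0],
    [-0.05,-0.1,0],
    [-0.05,-0.2,0],
    [-0.1,-0.3,0],
    [-0.1,-0.4,0],
    [-0.1,-0.4,0]
  ],
  "angular": [
    [0,0,0],
    [0,0,0],
    [0,0,0],
    [0,0,0],
    [0,0,0],
    [0,0,-0.02],
    [0,0,-0.03],
    [0,0,-0.03],
    [0,0,-0.03],
    [0,0,-0.03]
  ],
  "gripper": [0.9,1,1,1,1,1,1,1,1,1]
}}

```text
t: 45.45
tool_pos: [0.4865, -0.3624, 0.219]
tcp_rot: [1.878, -2.516, 0.002]
wrist_force: [-6.4, -3.4, 7.7]
width: 0.0187
grip_force: 58.9
```

Emit:
{"name": "carry_out", "arguments": {
  "translation": [
    [0,0,0],
    [0,0,0],
    [0,0,0],
    [0,0,0],
    [0,0,0],
    [0,0,0],
    [0,0,0],
    [0,0,0],
    [0,0,0],
    [0,0,0]
  ],
  "angular": [
    [0,0,0],
    [0,0,0],
    [0,0,0],
    [0,0,0],
    [0,0,0],
    [0,0,0],
    [0,0,0],
    [0,0,0],
    [0,0,0],
    [0,0,0]
  ],
  "gripper": [1,1,1,1,0.7,0.6,0.5,0.4,0.4,0.4]
}}

```text
t: 46.45
tool_pos: [0.4874, -0.3616, 0.2179]
tcp_rot: [1.88, -2.517, -0.0]
wrist_force: [0.3, 0.8, -0.2]
width: 0.0512
grip_force: 0.0
```

Emit:
{"name": "carry_out", "arguments": {
  "translation": [
    [0,0,-2],
    [0,0,-4],
    [0,0,-7],
    [0,0,-10],
    [0,0,-13],
    [3,0,-13],
    [7,0,-13],
    [11,0,-13],
    [15,0,-13],
    [18,0,-13]
  ],
  "angular": [
    [0,0,0],
    [0,0,0],
    [0,0,0],
    [0,0,0],
    [0,0,0],
    [0,0,0],
    [0,0,0],
    [0,0,0],
    [0,0,0],
    [0,0,0]
  ],
  "gripper": [0.4,0.4,0.4,0.4,0.4,0.4,0.4,0.4,0.4,0.4]
}}

```text
t: 47.45
tool_pos: [0.4353, -0.5362, 0.3476]
tcp_rot: [1.879, -2.517, -0.0]
wrist_force: [0.4, 0.1, 0.3]
width: 0.051
grip_force: 0.0
```

```bash
python3 dofan.py .486 -.36 .23 | grep -v red; python3 sph.py
```

```text
p [ 0.5034 -0.3065  1.2578  0.0127 -0.1833] err 390.7483780836207 2125.0 1808.0
[ 1.14 -0.36] [ 1.27 -1.47]
[-0.56  0.2 ] [-0.14 -1.13]
ball [ 0.4852 -0.3588  0.2298] btn [ 0.4128 -0.1746  0.03  ]
target yaw 1.2575864969097061 swivel 1.440837045231153 ball goal [ 0.4865 -0.3588  0.23  ]
balls [ 0.4148 -0.3225  0.201 ] [ 0.4855 -0.3612  0.2296]
H [ 0.50297099 -0.30817488]
yaw 0.16122447085688363 tilt 0.3966626427595572
yaw 1.2520455399839798 tilt 0.008039137759122017
target 1.257805184709094 [ 0.48603617 -0.3605028   0.23      ]
```

The aim is now within about 0.5° and the head is level. Next is the button.

```bash
cat > btn.py <<'E'
exec(open("sph.py").read().split("b0=")[0])
def cen(im,w):
  hsv=cv2.cvtColor(im['frame'],cv2.COLOR_RGB2HSV); x0,y0,x1,y1=w; q=hsv[y0:y1,x0:x1].astype(int); v,u=np.nonzero((q[...,0]>=45)&(q[...,0]<=95)&(q[...,1]>110)&(q[...,2]>60)); return np.array([u.mean()+x0,v.mean()+y0])
b=tri(cen(d,(232,232,255,252)),cen(t,(372,221,392,241))); print("button",b)
for z in(.34,.1,.06): print(tool([b[0],b[1],z]).round(2))
E
python3 btn.py
```

```text
button [ 0.40773858 -0.17736673  0.01974102]
[-33.34  12.86   0.83]
[-33.34  12.87  24.83]
[-33.34  12.87  28.83]
```

Emit:
{"name": "carry_out", "arguments": {
  "translation": [
    [-4,1.5,0],
    [-8,3,0],
    [-12,4.5,0],
    [-16,6,0],
    [-20,7.5,0],
    [-24,9,0],
    [-28,10.8,0],
    [-31,12,0],
    [-33.3,12.9,0],
    [-33.3,12.9,0]
  ],
  "angular": [
    [0,0,0],
    [0,0,0],
    [0,0,0],
    [0,0,0],
    [0,0,0],
    [0,0,0],
    [0,0,0],
    [0,0,0],
    [0,0,0],
    [0,0,0]
  ],
  "gripper": [1,1,1,1,1,1,1,1,1,1]
}}

```text
t: 48.75
tool_pos: [0.4062, -0.1749, 0.3495]
tcp_rot: [-1.884, 2.512, -0.004]
wrist_force: [-0.4, -0.1, 0.5]
width: 0.0003
grip_force: 0.0
```

Emit:
{"name": "carry_out", "arguments": {
  "translation": [
    [0,0,0],
    [0,0,0],
    [0,0,3],
    [0,0,6],
    [0,0,9],
    [0,0,12],
    [0,0,15],
    [0,0,18],
    [0,0,20],
    [0,0,20]
  ],
  "angular": [
    [0,0,0],
    [0,0,0],
    [0,0,0],
    [0,0,0],
    [0,0,0],
    [0,0,0],
    [0,0,0],
    [0,0,0],
    [0,0,0],
    [0,0,0]
  ],
  "gripper": [1,1,1,1,1,1,1,1,1,1]
}}

```text
t: 49.75
tool_pos: [0.4056, -0.1784, 0.1451]
tcp_rot: [1.877, -2.516, -0.007]
wrist_force: [0.1, -0.7, 0.2]
width: -0.0001
grip_force: 0.0
```

```bash
python3 -c "
from h import *
s=state();print(s['tool_pos'],s['wrist_force'],s['width']); 
for z in(.06,.04,.03): print(tool([.4077,-.1772,z]).round(2))"
```

```text
[ 0.40562043 -0.17843696  0.14507632] [ 0.0954175  -0.71776048  0.1567829 ] -0.00011732805860446725
[-0.18 -0.21  8.51]
[-0.17 -0.22 10.51]
[-0.17 -0.22 11.51]
```

Go down to TCP 0.05, then in small steps with force checks.

Emit:
{"name": "carry_out", "arguments": {
  "translation": [
    [-0.2,-0.2,2],
    [-0.2,-0.2,4],
    [-0.2,-0.2,6],
    [-0.2,-0.2,8],
    [-0.2,-0.2,9],
    [-0.2,-0.2,9.5],
    [-0.2,-0.2,9.5],
    [-0.2,-0.2,9.5],
    [-0.2,-0.2,9.5],
    [-0.2,-0.2,9.5]
  ],
  "angular": [
    [0,0,0],
    [0,0,0],
    [0,0,0],
    [0,0,0],
    [0,0,0],
    [0,0,0],
    [0,0,0],
    [0,0,0],
    [0,0,0],
    [0,0,0]
  ],
  "gripper": [1,1,1,1,1,1,1,1,1,1]
}}

```text
t: 50.75
tool_pos: [0.4099, -0.1772, 0.0537]
tcp_rot: [-1.88, 2.517, -0.001]
wrist_force: [-0.6, -0.2, 0.3]
width: -0.0
grip_force: 0.0
```

Emit:
{"name": "carry_out", "arguments": {
  "translation": [
    [0,0,0.2],
    [0,0,0.4],
    [0,0,0.6],
    [0,0,0.8],
    [0,0,1],
    [0,0,1],
    [0,0,1],
    [0,0,1],
    [0,0,1],
    [0,0,1]
  ],
  "angular": [
    [0,0,0],
    [0,0,0],
    [0,0,0],
    [0,0,0],
    [0,0,0],
    [0,0,0],
    [0,0,0],
    [0,0,0],
    [0,0,0],
    [0,0,0]
  ],
  "gripper": [1,1,1,1,1,1,1,1,1,1]
}}

```text
t: 51.75
tool_pos: [0.4096, -0.177, 0.043]
tcp_rot: [1.88, -2.517, 0.0]
wrist_force: [0.4, -0.1, 0.4]
width: 0.0
grip_force: 0.0
```

Emit:
{"name": "carry_out", "arguments": {
  "translation": [
    [0,0,0.1],
    [0,0,0.2],
    [0,0,0.3],
    [0,0,0.4],
    [0,0,0.5],
    [0,0,0.6],
    [0,0,0.7],
    [0,0,0.7],
    [0,0,0.7],
    [0,0,0.7]
  ],
  "angular": [
    [0,0,0],
    [0,0,0],
    [0,0,0],
    [0,0,0],
    [0,0,0],
    [0,0,0],
    [0,0,0],
    [0,0,0],
    [0,0,0],
    [0,0,0]
  ],
  "gripper": [1,1,1,1,1,1,1,1,1,1]
}}

```text
t: 52.75
tool_pos: [0.4095, -0.177, 0.036]
tcp_rot: [1.88, -2.517, 0.0]
wrist_force: [-0.5, 1.0, 0.3]
width: -0.0001
grip_force: 0.0
```

Emit:
{"name": "carry_out", "arguments": {
  "translation": [
    [0,0,0.1],
    [0,0,0.2],
    [0,0,0.3],
    [0,0,0.3],
    [0,0,0.3],
    [0,0,0.3],
    [0,0,0.3],
    [0,0,0.3],
    [0,0,0.3],
    [0,0,0.3]
  ],
  "angular": [
    [0,0,0],
    [0,0,0],
    [0,0,0],
    [0,0,0],
    [0,0,0],
    [0,0,0],
    [0,0,0],
    [0,0,0],
    [0,0,0],
    [0,0,0]
  ],
  "gripper": [1,1,1,1,1,1,1,1,1,1]
}}

```text
t: 53.75
tool_pos: [0.4095, -0.177, 0.033]
tcp_rot: [1.88, -2.517, -0.0]
wrist_force: [-0.5, -0.9, 0.8]
width: 0.0001
grip_force: 0.0
```

Emit:
{"name": "carry_out", "arguments": {
  "translation": [
    [0,0,0.1],
    [0,0,0.2],
    [0,0,0.3],
    [0,0,0.4],
    [0,0,0.4],
    [0,0,0.4],
    [0,0,0.4],
    [0,0,0.4],
    [0,0,0.4],
    [0,0,0.4]
  ],
  "angular": [
    [0,0,0],
    [0,0,0],
    [0,0,0],
    [0,0,0],
    [0,0,0],
    [0,0,0],
    [0,0,0],
    [0,0,0],
    [0,0,0],
    [0,0,0]
  ],
  "gripper": [1,1,1,1,1,1,1,1,1,1]
}}

```text
t: 54.75
tool_pos: [0.4095, -0.177, 0.029]
tcp_rot: [1.88, -2.517, 0.0]
wrist_force: [-0.6, 0.5, 1.6]
width: -0.0002
grip_force: 0.7
```

Emit:
{"name": "carry_out", "arguments": {
  "translation": [
    [0,0,0.1],
    [0,0,0.2],
    [0,0,0.3],
    [0,0,0.3],
    [0,0,0.3],
    [0,0,0.3],
    [0,0,0.3],
    [0,0,0.3],
    [0,0,0.3],
    [0,0,0.3]
  ],
  "angular": [
    [0,0,0],
    [0,0,0],
    [0,0,0],
    [0,0,0],
    [0,0,0],
    [0,0,0],
    [0,0,0],
    [0,0,0],
    [0,0,0],
    [0,0,0]
  ],
  "gripper": [1,1,1,1,1,1,1,1,1,1]
}}

```text
t: 55.75
tool_pos: [0.4095, -0.177, 0.026]
tcp_rot: [1.88, -2.517, 0.0]
wrist_force: [-0.7, 0.4, 2.1]
width: -0.0001
grip_force: 1.4
```

Emit:
{"name": "carry_out", "arguments": {
  "translation": [
    [0,0,0.05],
    [0,0,0.1],
    [0,0,0.15],
    [0,0,0.2],
    [0,0,0.25],
    [0,0,0.3],
    [0,0,0.3],
    [0,0,0.3],
    [0,0,0.3],
    [0,0,0.3]
  ],
  "angular": [
    [0,0,0],
    [0,0,0],
    [0,0,0],
    [0,0,0],
    [0,0,0],
    [0,0,0],
    [0,0,0],
    [0,0,0],
    [0,0,0],
    [0,0,0]
  ],
  "gripper": [1,1,1,1,1,1,1,1,1,1]
}}

```text
t: 56.75
tool_pos: [0.4096, -0.1771, 0.0239]
tcp_rot: [1.88, -2.517, 0.001]
wrist_force: [-4.2, 2.4, 12.2]
width: 0.0
grip_force: 6.3
```

The force stepped to 12 N at the hard stop, so the button is right down. Releasing and retreating.

Emit:
{"name": "carry_out", "arguments": {
  "translation": [
    [0,0,-0.5],
    [0,0,-1.5],
    [0,0,-3],
    [0,0,-5],
    [0,0,-8],
    [0,0,-11],
    [0,0,-14],
    [0,0,-17],
    [0,0,-20],
    [0,0,-23]
  ],
  "angular": [
    [0,0,0],
    [0,0,0],
    [0,0,0],
    [0,0,0],
    [0,0,0],
    [0,0,0],
    [0,0,0],
    [0,0,0],
    [0,0,0],
    [0,0,0]
  ],
  "gripper": [1,1,1,1,1,1,1,1,1,1]
}}

```text
t: 57.75
tool_pos: [0.4093, -0.1769, 0.2545]
tcp_rot: [1.88, -2.517, 0.0]
wrist_force: [0.5, 0.4, 0.2]
width: -0.0
grip_force: 0.0
```

```bash
python3 dofan.py .486 -.36 .23 | grep -v red; python3 -c "
from h import *
d=snap('scene'); cv2.imwrite('pics/end.png',cv2.resize(d['frame'][100:330,100:480,::-1],(798,483),interpolation=cv2.INTER_CUBIC))"
```

```text
p [ 0.504  -0.3073  1.2599  0.0173 -0.1841] err 593.0157768320045 2140.0 1738.0
[ 0.78 -0.29] [ 1.22 -1.29]
[-0.45  0.17] [ 0.06 -1.37]
ball [ 0.4855 -0.3597  0.2297] btn [ 0.4135 -0.1754  0.03  ]
target yaw 1.2594987831584168 swivel 1.443607359876866 ball goal [ 0.4872 -0.3597  0.23  ]
```

View pics/end.png

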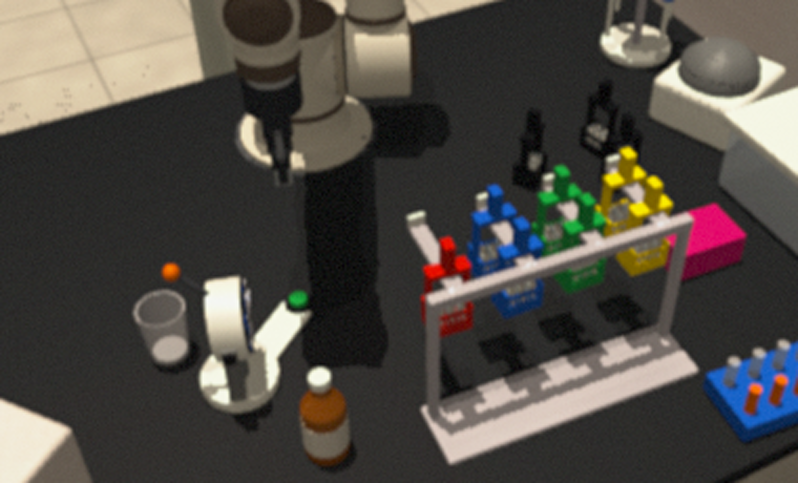

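The final picture shows the racks hanging in pairs (blue around (505,250), green (570,225), yellow (635,210)) and the fan at (235,330) turned to the stand. The bystanders are in place, so I'm handing in.

```bash
python3 -c "
from station import r
print(r.sign_off())"
```

```text
the job is handed in; nothing more can be done
None
```

I hung the blue, yellow and green racks in front of their partners (no red washed rack was on the bench), swivelled the fan to the middle of the hooks within about 1° and levelled it, pressed and released the start button last, and handed the job in at about 58 s; no verdict was returned.

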